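Weigh out amplifier feet with a hand scoop

TASK

Set the empty tub upright and centred on the pan of the balance and let go of it. Then gather all four wooden amplifier feet from the trough in a single scoopful and tip them into the tub, without shoving the trough along, touching the feet with the gripper's fingers or driving the pan down onto its stop. Finally stand the scoop flat on the bench, with the tub still centred on the pan and the other things on the bench left in place.

Things in the scene. Friction and masses are not known exactly. Their poses are not given: they have to be found in the camera images.
- tub: Empty grey open tub, 144 x 140 mm, 60 mm high, floor 5 mm thick, weighs about 0.22 kg. Origin: centre of its underside; z up. Three walls are 5 mm thick; the wall on its -x side is 12 mm thick and is the one to hold.
- tub_grip (a point): Middle of the top edge of the tub's thick wall (66 mm along the tub's -x from its origin, 60 mm up). Pinch the wall here across its 12 mm, along the tub's x.
- balance: White spring balance, 170 x 150 mm footprint, fixed to the bench; casing 34 mm high. Origin: centre of its underside.
- pan_top (a point): Centre of the upper face of the balance's round flat steel pan (136 mm across), 76 mm above the bench when empty. The pan sinks straight down under load; no rim.
- pan (a joint): How far the pan has sunk, in m: 0 empty, hard stop at 0.018. Damped spring, about 800 N/m (an empty tub gives about 2.7 mm, each foot about 0.5 mm).
- trough: Black steel trough standing loose on the bench (1.9 kg; slides at 9 N or more), 335 mm (x) by 126 mm (y), 45 mm high, walls and floor 5 mm, smooth inside. Origin: centre of its underside. Near its -x end a 36 mm high wooden end stop is clamped across; its +x face lies anywhere from x = -82 to -152 mm, not reported: feel for it. Feet lie between x = -80 and +20 mm; beyond it is clear.
- scoop: Smooth flat aluminium hand scoop (friction about 0.3), 105 mm long (x), 98 mm wide (y), about 0.22 kg. Origin: centre of its underside, z up. Floor 3 mm thick; open straight lip across the full width at x = -52.5 mm; side walls 43 mm high begin 30 mm behind the lip; back wall 48 mm high at its +x end. A wooden handle rises from the back wall and runs forward above it, like a clothes iron's.
- scoop_grip (a point): Grip point in the middle of the scoop's handle bar: bar along the scoop's x, 24 mm wide (y), 22 mm high, point 5 mm along +x from and 89 mm above the scoop's origin. Open on both sides and above.
- scoop_mid (a point): Middle of the space inside the scoop, 25 mm above its origin.
- tub_mid (a point): Middle of the space inside the tub, 30 mm above its origin.
- scoop_lip (a point): Middle of the scoop's lip, on the underside: 52.5 mm along -x from the scoop's origin.
- foot0_mid (a point): Centre of one of four alike turned wooden amplifier feet: rounded pucks, 42 mm across, 28 mm high, about 40 g, smooth (friction about 0.3), flat on a small 18 mm face.
- foot1_mid (a point): Centre of another such foot.
- foot2_mid (a point): Centre of another such foot.
- foot3_mid (a point): Centre of another such foot.
- pedal_a: Bystander: effect pedal, grey, 115 x 70 x 50 mm; leave it where it is.
- pedal_b: Bystander: effect pedal, dark steel, 115 x 70 x 50 mm; leave it where it is.
- mug: Bystander: white mug, 76 mm wide, 85 mm tall; leave it where it is.
- polish: Bystander: amber bottle, 52 mm wide, 110 mm tall; leave it where it is.
- driver: Bystander: screwdriver lying flat; leave it where it is.
- sanding_block: Bystander: cork sanding block, 90 x 50 x 35 mm; leave it where it is.
Mind the look-alikes: they are no part of the job. Leave any pink look-alike of the scoop alone. Of the things that look like the balance, take the one that is nearest to the robot's base at the start.

How it is judged:
By the outcome, as a careful person would: the job done as asked, in the order asked, and still so for the second after the job is handed in, with the robot touching nothing.
It also fails if it takes over 72 s, if anything falls off the work surface, if the arm or the gripper's body presses on something with over 40 N, if the wrist force passes 120 N, or if a joint passes its speed limit or range.

ROBOT

A 6-joint arm with a two-finger parallel gripper is mounted at the origin on the work surface. World frame = base frame: x ahead of the robot, y to its left, z up, the work surface at z = 0. Lengths are in m, angles in degrees, forces in N, time in s.
With the tool pointing down it reaches from about 0.35 to 0.875 m from the base axis. Payload 4.2 kg.
Tool frame: the origin (TCP) lies on the mounting face of the last link; the fingertips stand 182 mm ahead of it and the grasp point (between the pads) lies 164 mm ahead of it (r.tcp_to_grasp is the distance from the TCP to the grasp point, in m); z points along the fingers, y is the line along which they close (so a half turn about z gives the same grasp; the last joint's range is limited). The gripper opens to 87 mm and grips with 3 to 60 N. Pads are 19 mm wide; open, the fingers measure 117 mm over their backs; the gripper's body (75 mm by 190 mm) begins 51 mm behind the grasp point.
Start: joints at [81.452, 22.042, 0.453, 0, -68.411, -14.817], TCP at [0.248, 0.574, 0.405] pointing down, gripper open.
Joint ranges: [-179.83, 179.83], [-69.29, 118.12], [-61.27, 80.66], [-181.25, 117.63], [-171.15, -9.14], [-177.46, 177.46]. Speed limits (degrees/s): [159.86, 159.86, 180, 180, 180, 180].

INTERFACE

Orientations are given as a 3x3 rotation matrix whose columns are the frame's x, y, z axes.
In Python, from station import sense, eyes, r gives the robot as it stands.
- The arm moves only by the tool jog_arm, never from a script. Its argument "increments" is a list of rows, each a list of 4 numbers: the shift along the tool's x, y, z normalised to -1 to 1, where 1 is 0.02 m, then the turn about the tool's z normalised to -1 to 1, where 1 is 0.08 rad. A call has 1 to 10 rows; each row shifts and turns the commanded pose from where the row before left it, along the tool's axes as they then stand; what a row does not reach is not made up. A row lasts 1/10 s, in which the tool goes at most 50 mm and 8.59 degrees, less where a joint would pass 70% of its speed; a pose out of reach is approached as far as the arm can. A call with a number of a shift or a turn outside -1 to 1 is refused whole. A call with a gripper value outside its range is refused whole. "grip" is the finger opening in mm, from 0 to 87, set as the call begins (left out, the last holds). The fingers move at their own pace and stop on an object; the grip force is fixed at half the most. Time passes only in rows, so rows that do not move let the fingers close. It gives the time, the measured TCP pose, the force, the opening and the grip force at its end, in the units of the state.
- sense(): the state, without advancing time (a new reading comes with each control period).
- eyes.capture(name): name is "side" or "top" or "wrist"; returns the picture (420x560x3 uint8, blue, green, red); there is no depth.
- eyes.get_calibration(name): a dict with "camera_matrix" (3x3 intrinsics, pixels), "k1" (the pictures are not rectified: a ray, as slopes to the right and down, at radius r is drawn at 1 + k1 r^2 times it, then the intrinsics apply), "R" (3x3) and "t" (3): a world point X has camera coordinates R X + t; the wrist camera has in their place "T_tool_cam" (4x4, takes a point from camera to tool coordinates, whose origin is the TCP and whose axes are the flange's). Camera axes: x right, y down, z forward; pixel columns grow to the right and rows downward; lengths in m; the calibration is good to about 2 mm. A picture is of the moment at which its call begins: read the wrist's pose just before it. get_calibration takes no time and is no camera call.
- r.finish_job(): hands the job in; it is judged then, once.
Trained networks look in the newest picture that a camera, given by its name, has taken for a name from the list of things; names that differ only in an ending like _2 or _b are one class to them, and where a whole thing is asked for, a point or a joint stands for the part that bears it (a point fixed in the world has none). Each returns a list of dicts, best first, with "conf" (0 to 1); they miss things now and then, are a little off and sometimes report something else, mostly with a low value. They report only what shows in the picture. A call takes as long as a camera call. They do not tell look-alikes from the thing itself.
- eyes.spot_in(camera, name): "centre" ([x, y, z] in m, in world coordinates, good to about 4 mm: the middle of the surface that is visible of it).
- eyes.outline_of(camera, name): "mask" (420x560 bool, what is visible of it).
The state is a dict: "time_s": time; "joints": joint angles; "joint_velocities": joint speeds; "effort": joint torques, N m; "tcp_pos": TCP position; "ee_rot": TCP orientation; "wrist_force": force on the tool from outside, world axes, zero at the start; "moment": the same for the moment, N m; "gripper_width": opening from 0.0 (shut) to 1.0 (fully open); "gripper_force": force on a finger pad.
Only numpy, scipy, OpenCV 4.12 (cv2) and the standard library are available. Lean on these libraries where they do the work, as an engineer would, in place of code of your own. Each camera call takes 0.05 s, during which the arm holds its last target. There are 200 camera calls.

## Working session

There is one attempt and no reset: what is moved stays moved. The work goes in short steps, Python scripts to look and compute and a tool call to move; the robot and the scene stay as the last step left them, time stands still between calls to the robot, and variables do not carry over. Pictures are saved under pics/ and viewed, at most 10 in all, crops included, and the job is handed in when it is done.

Besides the shell and the picture viewer there is one more tool, called after "Call:" as name(argument=value, ...) on one line, values as JSON. jog_arm: Moves the arm, as the interface text tells. Its arguments: {"type":"object","properties":{"increments":{"type":"array"},"grip":{"type":"number"}},"required":["increments"]}

```bash
mkdir -p pics; ls; python3 - <<'E'
from station import sense, eyes, r
import cv2, numpy as np
np.set_printoptions(precision=4,suppress=True)
s=sense(); print(s['time_s'],s['tcp_pos'],s['ee_rot'],s['wrist_force'],s['gripper_width'])
for c in ['top','side']:
    im=eyes.capture(c); cv2.imwrite(f'pics/{c}0.png',im)
    print(c,eyes.get_calibration(c))
    for n in ['tub','balance','pan_top','trough','scoop','scoop_grip','tub_grip','foot0_mid','mug','polish','pedal_a','driver','sanding_block']:
        print(n,[(np.round(d['centre'],4).tolist(),round(d['conf'],2)) for d in eyes.spot_in(c,n)])
print(eyes.get_calibration('wrist'))
print(sense()['time_s'])
E
```

```text
pics
0.0 [0.2477 0.5736 0.4037] [[ 0.9179 -0.3967 -0.0007]
 [-0.3967 -0.9179 -0.0021]
 [ 0.0001  0.0022 -1.    ]] [-0.4371 -0.1895  0.2133] 1.001405549682784
top {'camera_matrix': array([[466.0977,   0.    , 286.0445],
       [  0.    , 466.0977, 208.8828],
       [  0.    ,   0.    ,   1.    ]]), 'k1': -0.07547591666451517, 'R': array([[ 0.0278, -0.9996, -0.0068],
       [-0.9867, -0.0263, -0.1602],
       [ 0.1599,  0.0112, -0.9871]]), 't': array([-0.0364,  0.5455,  1.423 ])}
tub [([0.554, -0.3737, 0.0068], 0.89)]
balance [([0.3778, -0.5332, 0.0755], 0.97), ([0.5646, -0.1565, 0.0793], 0.65)]
pan_top [([0.5702, -0.1614, 0.0742], 0.89), ([0.3798, -0.55, 0.0726], 0.62)]
trough [([0.5872, 0.1625, 0.0057], 0.96)]
scoop [([0.3702, 0.495, 0.0053], 0.69), ([0.5467, 0.3942, 0.0081], 0.62)]
scoop_grip [([0.5409, 0.3942, -0.0009], 0.98), ([0.3698, 0.5001, 0.0045], 0.65)]
tub_grip [([0.5557, -0.3687, 0.0051], 0.82)]
foot0_mid [([0.5123, 0.121, 0.0324], 0.55)]
mug [([0.3372, 0.2328, 0.0183], 0.71)]
polish [([0.3112, -0.1763, 0.0769], 0.8), ([0.5421, 0.3958, 0.0046], 0.54)]
pedal_a [([0.6993, -0
[... 1070 characters left out ...]
, 0.97)]
foot0_mid [([0.5086, 0.127, 0.0277], 0.51)]
mug [([0.3374, 0.2024, 0.053], 0.84)]
polish [([0.3087, -0.2037, 0.0731], 0.61)]
pedal_a [([0.6975, -0.3771, 0.0355], 0.89)]
driver [([0.7931, -0.0324, 0.0188], 0.63), ([0.5609, 0.1305, 0.0313], 0.32)]
sanding_block [([0.3858, -0.0125, 0.0357], 0.6), ([0.561, -0.189, 0.037], 0.34)]
{'camera_matrix': array([[355.4889,   0.    , 283.3545],
       [  0.    , 355.4889, 206.2944],
       [  0.    ,   0.    ,   1.    ]]), 'k1': -0.07372221910004459, 'T_tool_cam': array([[-0.0001, -0.9591, -0.2832,  0.0763],
       [ 1.    ,  0.0002, -0.0008,  0.0012],
       [ 0.0009, -0.2832,  0.9591,  0.0211],
       [ 0.    ,  0.    ,  0.    ,  1.    ]])}
1.4
```

View pics/top0.png

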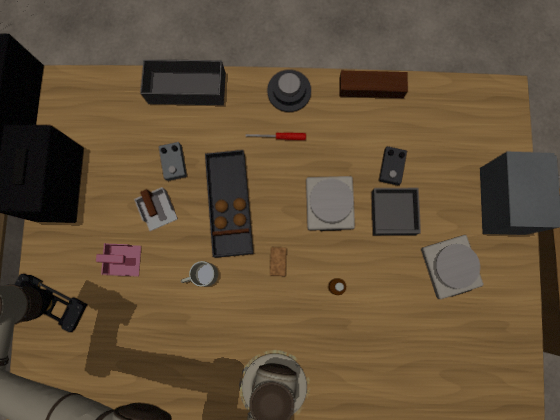

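View pics/side0.png

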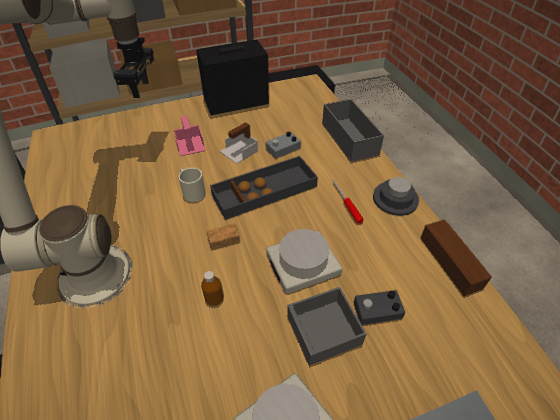

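Top and side views: the usable scoop is at about px (157,208) in the top view and the pink one at (122,260) is a decoy. The trough is at (230,203) with four feet at about (222–240, 205–222) and the stop at (232,232). The near balance is at (332,200) and the tub at (396,212). The fixed cameras only resolve about 3 mm/px, so I'll look with the wrist camera while moving over.

Call:
jog_arm(increments=[[1, 0.38, 0, 0], [1, 0.38, 0, 0], [1, 0.38, 0, 0], [1, 0.38, 0, 0], [1, 0.38, 0, 0], [1, 0.38, 0, 0], [1, 0.38, 0, 0], [1, 0.38, 0, 0], [1, 0.38, 0, 0], [1, 0.38, 0, 0]], grip=87)

```text
time_s: 2.4
tcp_pos: [0.4022, 0.4232, 0.4049]
ee_rot: [[0.918, -0.397, 0.0], [-0.397, -0.918, -0.0], [0.0, 0.0, -1.0]]
wrist_force: [-0.6, 0.1, 0.3]
gripper_width: 0.997
gripper_force: 0.0
```

Call:
jog_arm(increments=[[1, 0.38, 0, 0], [1, 0.38, 0, 0], [1, 0.38, 0, 0], [1, 0.38, 0, 0], [1, 0.38, 0, 0], [1, 0.38, 0, 0], [1, 0.38, 0, 0], [1, 0.38, 0, 0], [1, 0.38, 0, 0], [1, 0.38, 0, 0], [0, 0, 0, 0]])

```text
invalid input
```

Call:
jog_arm(increments=[[1, 0.38, 0, 0], [1, 0.38, 0, 0], [1, 0.38, 0, 0], [1, 0.38, 0, 0], [1, 0.38, 0, 0], [1, 0.38, 0, 0], [1, 0.38, 0, 0], [1, 0.38, 0, 0], [1, 0.38, 0, 0], [0, 0, 0, 0]])

```text
time_s: 3.4
tcp_pos: [0.5408, 0.2881, 0.4046]
ee_rot: [[0.917, -0.4, -0.0], [-0.4, -0.917, -0.001], [0.0, 0.001, -1.0]]
wrist_force: [-0.2, 1.0, -0.1]
gripper_width: 1.0
gripper_force: 0.0
```

```bash
cat > h.py <<'E'
from station import sense, eyes, r
import cv2, numpy as np
np.set_printoptions(precision=4,suppress=True)
def cam(name):
    c=eyes.get_calibration(name)
    if name=='wrist':
        s=sense(); T=np.array(c['T_tool_cam']); Rt=np.array(s['ee_rot']); 
        Rwc=Rt@T[:3,:3]; p=Rt@T[:3,3]+np.array(s['tcp_pos'])
        R=Rwc.T; t=-R@p
    else: R,t=np.array(c['R']),np.array(c['t'])
    return np.array(c['camera_matrix']),c['k1'],R,t
def shot(name,fn):
    C=cam(name); im=eyes.capture(name); cv2.imwrite(fn,im); return C,im
def proj(C,X):
    K,k1,R,t=C; p=np.asarray(X)@R.T+t; q=p[...,:2]/p[...,2:]
    q=q*(1+k1*(q**2).sum(-1,keepdims=True)); return q*[K[0,0],K[1,1]]+K[:2,2]
def ray(C,uv,z):
    K,k1,R,t=C; uv=np.asarray(uv,float).reshape(-1,1,2)
    q=cv2.undistortPointsIter(uv,K,np.array([k1,0,0,0.]),None,None,(3,50,1e-10)).reshape(-1,2)
    d=np.c_[q,np.ones(len(q))]@R; o=-R.T@t
    return o+d*((z-o[2])/d[:,2])[:,None]
def ortho(C,im,cx,cy,w,h,ppm,z):
    "right = -y, up = +x"
    u,v=np.meshgrid(np.arange(w),np.arange(h))
    X=np.stack([cx+(h/2-v)/ppm,cy-(u-w/2)/ppm,np.full(u.shape,z)],-1)
    m=proj(C,X).astype(np.float32); return cv2.remap(im,m[...,0],m[...,1],cv2.INTER_LINEAR)
def rect(C,name,camn,z,i=0):
    o=eyes.outline_of(camn,name); out=[]
    for d in o:
        ys,xs=np.nonzero(d['mask']); P=ray(C,np.c_[xs,ys],z)[:,:2].astype(np.float32)
        (c,s,a)=cv2.minAreaRect(P); out.append((round(d['conf'],2),np.round(c,4),np.round(s,4),round(a,2)))
    return out
def spots(camn,*names):
    for n in names: print(n,[(np.round(d['centre'],4).tolist(),round(d['conf'],2)) for d in eyes.spot_in(camn,n)])
E
python3 - <<'E'
from h import *
C,im=shot('wrist','pics/w1.png')
print(sense()['tcp_pos'])
spots('wrist','scoop','scoop_grip','scoop_lip','trough','foot0_mid','foot1_mid')
print(rect(C,'trough','wrist',.045),rect(C,'scoop_grip','wrist',0.1))
a=ortho(C,im,.58,.165,300,600,1500,.045); b=ortho(C,im,.55,.395,500,300,2500,.1); c=ortho(C,im,.55,.395,500,300,2500,.003)
cv2.imwrite('pics/w1o.png',np.hstack([a,np.vstack([b,c])]))
E
```

```text
[0.5401 0.2889 0.4046]
scoop [([0.5543, 0.392, 0.0031], 0.8), ([0.3768, 0.4772, 0.0053], 0.72)]
scoop_grip [([0.5482, 0.3936, 0.0043], 0.87), ([0.3801, 0.4798, 0.0054], 0.62)]
scoop_lip [([0.5559, 0.3951, 0.0004], 0.78), ([0.3794, 0.4775, -0.0026], 0.66)]
trough [([0.5625, 0.153, 0.0064], 0.74), ([0.5555, 0.397, -0.0021], 0.22)]
foot0_mid [([0.5167, 0.129, 0.0307], 0.65)]
foot1_mid [([0.5053, 0.1859, 0.0331], 0.76)]
[(0.58, array([0.5531, 0.1631]), array([0.3126, 0.1298]), 7.01)] [(0.92, array([0.442, 0.427]), array([0.0904, 0.0566]), 67.2), (0.76, array([0.557 , 0.3717]), array([0.0892, 0.093 ]), 24.93)]
```

View pics/w1o.png

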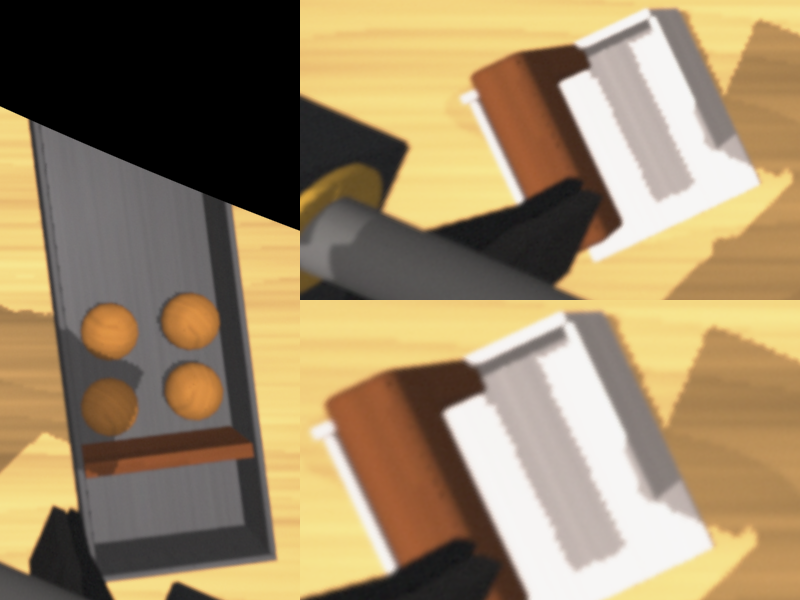

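Wrist ortho view: the trough has a yaw of about 7–8° with the stop on the robot side. The four feet sit in a 2x2 group (px 110,330 / 190,320 / 110,405 / 193,390). The aluminium scoop has its back at upper left and its lip at lower right, so its yaw is about +27°. Next I go to the tub.

Call:
jog_arm(increments=[[0.4, 0.92, 0, -1], [0.33, 0.95, 0, -1], [0.25, 0.97, 0, -1], [0.17, 0.98, 0, -1], [0.08, 1, 0, -1], [0, 1, 0, 0], [0, 1, 0, 0], [0, 1, 0, 0], [0, 1, 0, 0], [0, 1, 0, 0]])

```text
time_s: 4.85
tcp_pos: [0.5386, 0.0894, 0.4048]
ee_rot: [[1.0, -0.009, 0.0], [-0.009, -1.0, 0.0], [0.0, -0.0, -1.0]]
wrist_force: [1.0, -1.0, 0.2]
gripper_width: 1.0
gripper_force: 0.0
```

Call:
jog_arm(increments=[[0, 1, 0, 0], [0, 1, 0, 0], [0, 1, 0, 0], [0, 1, 0, 0], [0, 1, 0, 0], [0, 1, 0, 0], [0, 1, 0, 0], [0, 1, 0, 0], [0, 1, 0, 0], [0, 1, 0, 0]])

```text
time_s: 5.85
tcp_pos: [0.537, -0.1106, 0.4049]
ee_rot: [[1.0, -0.009, 0.0], [-0.009, -1.0, -0.0], [0.0, 0.0, -1.0]]
wrist_force: [0.1, 0.7, 0.3]
gripper_width: 0.999
gripper_force: 0.0
```

Call:
jog_arm(increments=[[0.4, 1, 0, 0], [0.4, 1, 0, 0], [0.2, 1, 0, 0], [0.2, 1, 0, 0], [0, 1, 0, 0], [0, 1, 0, 0], [0, 1, 0, 0], [0, 0, 0, 0], [0, 0, 0, 0]])

```text
time_s: 6.75
tcp_pos: [0.5599, -0.2501, 0.4046]
ee_rot: [[1.0, -0.01, -0.0], [-0.01, -1.0, 0.0], [-0.0, -0.0, -1.0]]
wrist_force: [0.9, -0.1, 0.4]
gripper_width: 1.001
gripper_force: 0.0
```

```bash
python3 - <<'E'
from h import *
C,im=shot('wrist','pics/w2.png')
print(sense()['tcp_pos'])
spots('wrist','tub','tub_grip','pan_top','balance')
print(rect(C,'tub','wrist',.06),rect(C,'pan_top','wrist',0.076))
a=ortho(C,im,.55,-.37,400,600,2000,.06); b=ortho(C,im,.57,-.16,400,600,2000,.076)
cv2.imwrite('pics/w2o.png',np.hstack([b,a]))
E
```

```text
[ 0.56   -0.2496  0.4047]
tub [([0.5497, -0.3828, 0.0049], 0.72)]
tub_grip [([0.5484, -0.3805, 0.003], 0.63)]
pan_top [([0.5788, -0.1633, 0.079], 0.58)]
balance [([0.587, -0.1684, 0.074], 0.86), ([0.4671, -0.5546, 0.0076], 0.59)]
[(0.6, array([ 0.5504, -0.3646]), array([0.1483, 0.1477]), 2.01)] [(0.7, array([ 0.574 , -0.1619]), array([0.1348, 0.1329]), 85.5)]
```

View pics/w2o.png

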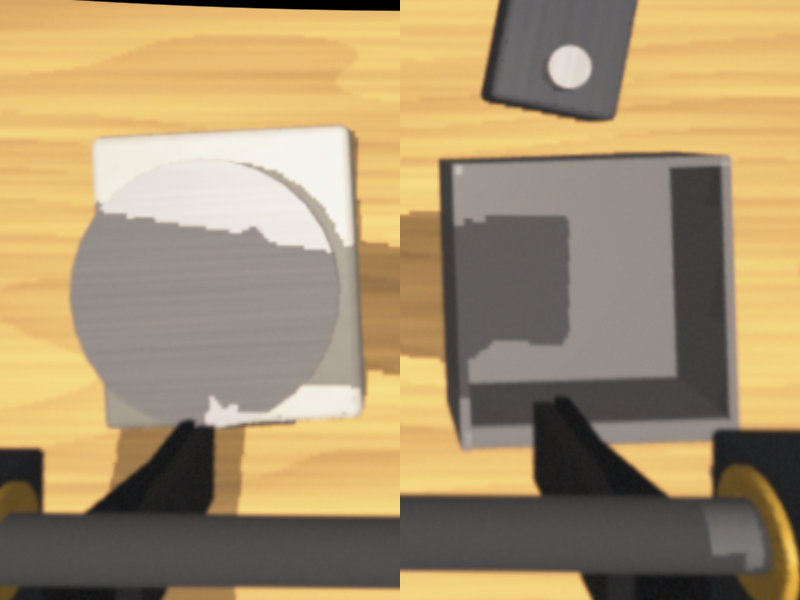

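The tub's thick wall is the lower one (px 462–738, row ~436), so tub -x is toward the robot and the yaw is about 1.6°. The pan circle spans px 70–338 with its centre at (204,292). The sizes measured match the ones given.

```bash
python3 - <<'E'
from h import *
s=sense(); print(s['joints'],s['time_s'])
E
```

```text
[ -8.8826  20.8843  -1.2905  -0.0005 -67.8139  98.4767] 7.1
```

Call:
jog_arm(increments=[[0, 0, 0.25, 1], [0, 0, 0.25, 1], [0, 0, 0.25, 1], [0, 0, 0.25, 1], [0, 0, 0.25, 1], [0, 0, 0.25, 1], [0, 0, 0.25, 1], [0, 0, 0.25, 1], [0, 0, 0.25, 1], [0, 0, 0.25, 1]])

```text
time_s: 8.1
tcp_pos: [0.5602, -0.2495, 0.3546]
ee_rot: [[0.689, -0.725, 0.0], [-0.725, -0.689, -0.0], [0.0, -0.0, -1.0]]
wrist_force: [-0.6, -0.2, 0.2]
gripper_width: 0.995
gripper_force: 0.0
```

Call:
jog_arm(increments=[[0, 0, 0.25, 1], [0, 0, 0.25, 1], [0, 0, 0.25, 1], [0, 0, 0.25, 1], [0, 0, 0.25, 1], [0, 0, 0.25, 1], [0, 0, 0.25, 1], [0, 0, 0.25, 1], [0, 0, 0.25, 1], [0, 0, 0.25, 0.17]])

```text
time_s: 9.1
tcp_pos: [0.5603, -0.2496, 0.3047]
ee_rot: [[0.029, -1.0, 0.0], [-1.0, -0.029, -0.0], [0.0, -0.0, -1.0]]
wrist_force: [-0.8, -0.2, 0.1]
gripper_width: 0.998
gripper_force: 0.0
```

Call:
jog_arm(increments=[[1, 0.67, 0, 0], [1, 0.67, 0, 0], [1, 0.67, 0, 0], [1, 0.67, 0, 0], [1, 0.67, 0, 0], [0.9, 0.67, 0, 0], [0, 0, 0, 0], [0, 0, 0, 0]])

```text
time_s: 9.9
tcp_pos: [0.4831, -0.3703, 0.3047]
ee_rot: [[0.029, -1.0, 0.0], [-1.0, -0.029, 0.0], [-0.0, -0.0, -1.0]]
wrist_force: [-0.1, 0.5, 0.9]
gripper_width: 0.999
gripper_force: 0.0
```

Call:
jog_arm(increments=[[0, 0, 1, 0], [0, 0, 1, 0], [0, 0, 1, 0], [0, 0, 1, 0], [0, 0, 0.8, 0], [0, 0, 0, 0]])

```text
time_s: 10.5
tcp_pos: [0.4832, -0.3689, 0.2063]
ee_rot: [[0.031, -1.0, -0.005], [-1.0, -0.031, 0.002], [-0.003, 0.005, -1.0]]
wrist_force: [0.0, 0.4, -0.5]
gripper_width: 0.999
gripper_force: 0.0
```

Call:
jog_arm(increments=[[0, 0, 0, 0], [0, 0, 0, 0], [0, 0, 0, 0], [0, 0, 0, 0], [0, 0, 0, 0], [0, 0, 0, 0], [0, 0, 0, 0], [0, 0, 0, 0]], grip=0)

```text
time_s: 11.3
tcp_pos: [0.4832, -0.3702, 0.2088]
ee_rot: [[0.029, -1.0, -0.0], [-1.0, -0.029, -0.0], [0.0, 0.0, -1.0]]
wrist_force: [-0.3, 0.4, 0.2]
gripper_width: 0.355
gripper_force: 0.0
```

Call:
jog_arm(increments=[[0, 0, 0, 0], [0, 0, 0, 0], [0, 0, 0, 0], [0, 0, 0, 0], [0, 0, 0, 0]])

```text
time_s: 11.8
tcp_pos: [0.4833, -0.3702, 0.2087]
ee_rot: [[0.03, -1.0, 0.0], [-1.0, -0.03, -0.0], [0.0, -0.0, -1.0]]
wrist_force: [0.4, 0.2, 0.1]
gripper_width: 0.135
gripper_force: 30.0
```

Call:
jog_arm(increments=[[0, 0, -0.3, 0], [0, 0, -0.8, 0], [0, 0, -1, 0], [0, 0, -1, 0], [0, 0, -1, 0], [0, 0, -0.8, 0], [0, 0, -0.3, 0], [0, 0, 0, 0], [0, 0, 0, 0]])

```text
time_s: 12.7
tcp_pos: [0.4828, -0.3699, 0.3118]
ee_rot: [[0.029, -1.0, -0.002], [-1.0, -0.029, 0.001], [-0.001, 0.002, -1.0]]
wrist_force: [-0.9, 0.2, -1.8]
gripper_width: 0.135
gripper_force: 30.0
```

```bash
python3 - <<'E'
from h import *
C,im=shot('wrist','pics/w3.png'); s=sense(); p=s['tcp_pos']; zr=p[2]-.209+.06
print(p,zr,s['gripper_width'],s['gripper_force'])
o=eyes.outline_of('wrist','tub')
print(rect(C,'tub','wrist',zr))
cv2.imwrite('pics/w3o.png',ortho(C,im,p[0]+.05,p[1],400,600,2000,zr))
E
```

```text
[ 0.4828 -0.37    0.3115] 0.16248027247996397 0.13025587061990831 30.004547440912575
[]
```

View pics/w3o.png

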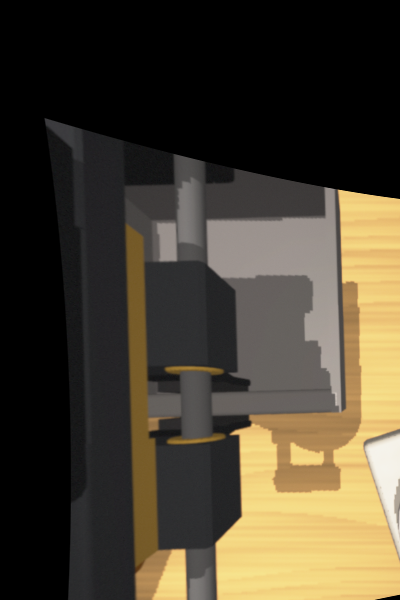

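The tub is held squarely. Its right-hand rim edge is at px 340 and its centre lines up with the gripper, so I carry it to the pan.

Call:
jog_arm(increments=[[-0.4, -0.1, 0, 0], [-0.8, -0.15, 0, 0], [-1, -0.15, 0, 0], [-1, -0.15, 0, 0], [-1, -0.15, 0, 0], [-1, -0.15, 0, 0], [-1, -0.15, 0, 0], [-1, -0.15, 0, 0], [-1, -0.15, 0, 0], [-1, -0.15, 0, 0]])

```text
time_s: 13.85
tcp_pos: [0.5067, -0.1834, 0.3128]
ee_rot: [[0.03, -1.0, -0.0], [-1.0, -0.03, 0.0], [-0.0, 0.0, -1.0]]
wrist_force: [0.9, 0.1, -2.4]
gripper_width: 0.136
gripper_force: 30.0
```

Call:
jog_arm(increments=[[-0.7, -0.1, 0, 0], [-0.35, -0.1, 0.2, 0], [0, 0, 0.4, 0], [0, 0, 0.3, 0], [0, 0, 0, 0], [0, 0, 0, 0], [0, 0, 0, 0]])

```text
time_s: 14.55
tcp_pos: [0.5103, -0.1648, 0.2948]
ee_rot: [[0.029, -1.0, 0.0], [-1.0, -0.029, -0.0], [0.0, -0.0, -1.0]]
wrist_force: [-0.6, 0.2, -1.3]
gripper_width: 0.138
gripper_force: 30.0
```

Call:
jog_arm(increments=[[-0.03, 0.1, 0.15, 0], [0, 0, 0.15, 0], [0, 0, 0.1, 0], [0, 0, 0.1, 0], [0, 0, 0.03, 0], [0, 0, 0, 0], [0, 0, 0, 0]])

```text
time_s: 15.25
tcp_pos: [0.5082, -0.1637, 0.2842]
ee_rot: [[0.029, -1.0, 0.0], [-1.0, -0.029, -0.0], [0.0, -0.0, -1.0]]
wrist_force: [-0.3, -0.9, -1.2]
gripper_width: 0.132
gripper_force: 30.0
```

Call:
jog_arm(increments=[[0, 0, 0.08, 0], [0, 0, 0, 0], [0, 0, 0, 0]])

```text
time_s: 15.55
tcp_pos: [0.5083, -0.1638, 0.2827]
ee_rot: [[0.03, -1.0, 0.001], [-1.0, -0.03, -0.0], [0.0, -0.001, -1.0]]
wrist_force: [-0.0, 0.6, -0.9]
gripper_width: 0.14
gripper_force: 30.0
```

Call:
jog_arm(increments=[[0, 0, 0, 0], [0, 0, 0, 0], [0, 0, 0, 0], [0, 0, 0, 0], [0, 0, -0.5, 0], [0, 0, -1, 0], [0, 0, -1, 0], [0, 0, -1, 0], [0, 0, -1, 0], [0, 0, -1, 0]], grip=40)

```text
time_s: 16.55
tcp_pos: [0.508, -0.1638, 0.3943]
ee_rot: [[0.029, -1.0, 0.001], [-1.0, -0.029, -0.0], [0.0, -0.001, -1.0]]
wrist_force: [1.4, -0.0, -0.3]
gripper_width: 0.458
gripper_force: 0.0
```

Call:
jog_arm(increments=[[-1, 0, 0, -1], [-0.99, -0.11, 0, -1], [-0.98, -0.19, 0, -1], [-0.96, -0.26, 0, -1], [-0.94, -0.34, 0, -1], [-0.91, -0.42, 0, -1], [-0.87, -0.49, 0, -1], [-0.83, -0.56, 0, -1], [-0.79, -0.62, 0, -1], [-0.5, -0.5, 0, -1]], grip=60)

```text
time_s: 17.55
tcp_pos: [0.508, 0.0313, 0.3935]
ee_rot: [[0.74, -0.672, 0.001], [-0.672, -0.74, 0.0], [0.001, -0.001, -1.0]]
wrist_force: [0.6, 0.1, 0.5]
gripper_width: 0.686
gripper_force: 0.0
```

```bash
python3 - <<'E'
from h import *
C,im=shot('wrist','pics/w4.png'); s=sense(); p=s['tcp_pos']
print(p,s['joints'])
print(rect(C,'tub','wrist',.133))
spots('wrist','tub')
a=ortho(C,im,.574,-.162,400,400,2000,.133);b=ortho(C,im,.54,.17,400,400,2000,.045)
cv2.imwrite('pics/w4o.png',np.hstack([a,b]))
E
```

```text
[0.5083 0.0324 0.3935] [ 21.9303  11.2661 -16.5563  -0.0083 -62.0663  26.0362]
[(0.92, array([ 0.5249, -0.1129]), array([0.1449, 0.0634]), 49.99), (0.64, array([0.5295, 0.1198]), array([0.0117, 0.0285]), 2.35)]
tub [([0.5268, -0.1269, 0.0977], 0.6), ([0.5645, -0.0924, 0.0326], 0.59)]
```

View pics/w4o.png

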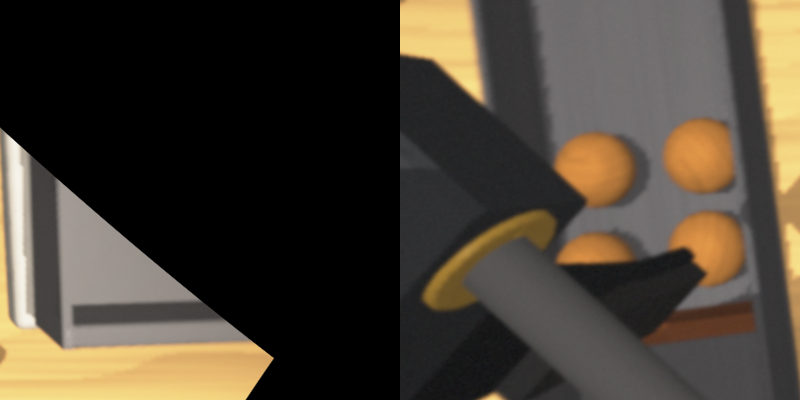

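Call:
jog_arm(increments=[[-0.6, -0.67, 0, -1], [-0.55, -0.71, 0, -1], [-0.49, -0.75, 0, -1], [-0.43, -0.79, 0, -1], [-0.36, -0.82, 0, -1], [-0.3, -0.85, 0, -1], [-0.23, -0.87, 0, -1], [-0.16, -0.89, 0, -1], [-0.09, -0.9, 0, -1], [-0.02, -0.9, 0, -1]])

```text
time_s: 18.7
tcp_pos: [0.509, 0.2101, 0.393]
ee_rot: [[0.998, 0.06, 0.0], [0.06, -0.998, 0.0], [0.0, 0.0, -1.0]]
wrist_force: [0.3, 0.4, 0.3]
gripper_width: 0.692
gripper_force: 0.0
```

Call:
jog_arm(increments=[[0.06, -0.9, 0, -1], [0.13, -0.89, 0, -1], [0.2, -0.88, 0, -1], [0.27, -0.86, 0, -1], [0.34, -0.84, 0, -1], [0, 0, 0, 0], [0, 0, 0, 0]])

```text
time_s: 19.4
tcp_pos: [0.5095, 0.2999, 0.3926]
ee_rot: [[0.898, 0.441, -0.0], [0.441, -0.898, -0.0], [-0.001, 0.0, -1.0]]
wrist_force: [-0.0, 0.0, -0.6]
gripper_width: 0.684
gripper_force: 0.0
```

```bash
python3 - <<'E'
from h import *
C,im=shot('wrist','pics/w5.png'); s=sense(); p=s['tcp_pos']
print(p,s['joints'])
print(rect(C,'trough','wrist',.045),rect(C,'foot0_mid','wrist',.019))
a=ortho(C,im,.545,.17,300,600,2000,.045); b=ortho(C,im,.55,.395,500,300,2500,.1); c=ortho(C,im,.55,.395,500,300,2500,.003)
cv2.imwrite('pics/w5o.png',np.hstack([a,np.vstack([b,c])]))
E
```

```text
[0.5095 0.2996 0.3926] [ 46.1443  19.2524  -5.5616   0.003  -65.2142  70.0024]
[(0.66, array([0.5625, 0.1698]), array([0.3336, 0.1389]), 7.49)] [(0.55, array([0.5167, 0.1278]), array([0.0323, 0.0425]), 23.09)]
```

View pics/w5o.png

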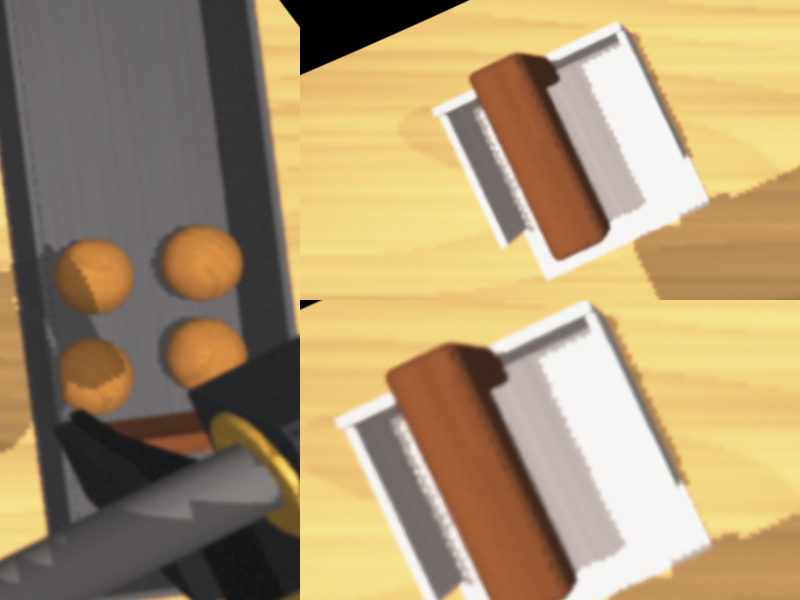

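Scoop yaw is about 25.7° and the handle bar's centre is at px (538,155) in the z=0.1 tile, which is about (0.547, 0.400). Next I pin down the trough's lateral position numerically.

```bash
python3 - <<'E'
from h import *
s=sense(); 
C=cam('wrist'); im=cv2.imread('pics/w5.png')
# reuse pose for w5; profile at rim height, trough frame guess
o=np.array([.5657,.1663])
for yaw in (7.2,7.6,8.0):
  a=np.radians(yaw); ex=np.array([np.cos(a),np.sin(a)]); ey=np.array([-ex[1],ex[0]])
  for xr in [(.02,.06),(.06,.11)]:
    xs=np.linspace(*xr,30); ys=np.arange(-.075,.076,.0015)
    P=o+xs[None,:,None]*ex+ys[:,None,None]*ey
    X=np.concatenate([P,np.full(P.shape[:2]+(1,),.045)],-1); m=proj(C,X).astype(np.float32)
    g=cv2.remap(im,m[...,0],m[...,1],cv2.INTER_LINEAR).mean(1)
    print(yaw,xr,[(round(y*1000,1),int(v[2])) for y,v in zip(ys,g) if abs(y)>.044])
E
```

```text
7.2 (0.02, 0.06) [(np.float64(-75.0), 241), (np.float64(-73.5), 242), (np.float64(-72.0), 242), (np.float64(-70.5), 242), (np.float64(-69.0), 242), (np.float64(-67.5), 241), (np.float64(-66.0), 231), (np.float64(-64.5), 160), (np.float64(-63.0), 109), (np.float64(-61.5), 94), (np.float64(-60.0), 67), (np.float64(-58.5), 53), (np.float64(-57.0), 52), (np.float64(-55.5), 52), (np.float64(-54.0), 51), (np.float64(-52.5), 52), (np.float64(-51.0), 53), (np.float64(-49.5), 53), (np.float64(-48.0), 52), (np.float64(-46.5), 53), (np.float64(-45.0), 53), (np.float64(45.0), 113), (np.float64(46.5), 112), (np.float64(48.0), 112), (np.float64(49.5), 113), (np.float64(51.0), 114), (np.float64(52.5), 112), (np.float64(54.0), 109), (np.float64(55.5), 103), (np.float64(57.0), 110), (np.float64(58.5), 104), (np.float64(60.0), 72), (np.float64(61.5), 54), (np.float64(63.0), 53), (np.float64(64.5), 53), (np.float64(66.0), 54), (np.float64(67.5), 54), (np.float64(69.0), 56), (np.float64(70.5), 79), (np.float64(72.0), 180), (np.float64(73.5), 241), (np.float64(75.0), 243)]
7.2 (0.06, 0.11) [(np.float64(-
[... 4611 characters left out ...]
5), 51), (np.float64(-54.0), 52), (np.float64(-52.5), 52), (np.float64(-51.0), 52), (np.float64(-49.5), 52), (np.float64(-48.0), 52), (np.float64(-46.5), 52), (np.float64(-45.0), 52), (np.float64(45.0), 110), (np.float64(46.5), 110), (np.float64(48.0), 110), (np.float64(49.5), 110), (np.float64(51.0), 111), (np.float64(52.5), 110), (np.float64(54.0), 103), (np.float64(55.5), 107), (np.float64(57.0), 108), (np.float64(58.5), 81), (np.float64(60.0), 55), (np.float64(61.5), 53), (np.float64(63.0), 53), (np.float64(64.5), 53), (np.float64(66.0), 53), (np.float64(67.5), 54), (np.float64(69.0), 66), (np.float64(70.5), 134), (np.float64(72.0), 228), (np.float64(73.5), 239), (np.float64(75.0), 239)]
```

Call:
jog_arm(increments=[[1, -0.9, 0.4, 0], [1, -0.9, 0.4, 0], [1, -0.9, 0.4, 0], [0.8, -0.86, 0.4, 0.1], [0, 0, 0, 0], [0, 0, 0, 0]])

```text
time_s: 20.15
tcp_pos: [0.5461, 0.3975, 0.36]
ee_rot: [[0.9, 0.435, -0.001], [0.435, -0.9, -0.001], [-0.001, 0.001, -1.0]]
wrist_force: [0.0, -0.2, 0.4]
gripper_width: 0.689
gripper_force: 0.0
```

Call:
jog_arm(increments=[[0.1, -0.1, 1, 0], [0, 0, 1, 0], [0, 0, 1, 0], [0, 0, 1, 0], [0, 0, 1, 0], [0, 0, 0.4, 0], [0, 0, 0, 0], [0, 0, 0, 0]])

```text
time_s: 20.95
tcp_pos: [0.5473, 0.4005, 0.254]
ee_rot: [[0.9, 0.435, 0.002], [0.435, -0.9, 0.001], [0.002, -0.0, -1.0]]
wrist_force: [0.4, -0.4, 0.3]
gripper_width: 0.687
gripper_force: 0.0
```

Call:
jog_arm(increments=[[0, 0, 0, 0], [0, 0, 0, 0], [0, 0, 0, 0], [0, 0, 0, 0], [0, 0, 0, 0], [0, 0, 0, 0], [0, 0, 0, 0], [0, 0, 0, 0]], grip=0)

```text
time_s: 21.75
tcp_pos: [0.5469, 0.4007, 0.2526]
ee_rot: [[0.9, 0.436, 0.0], [0.436, -0.9, 0.0], [0.0, 0.0, -1.0]]
wrist_force: [-0.5, -0.8, 0.8]
gripper_width: 0.272
gripper_force: 30.0
```

Call:
jog_arm(increments=[[0, 0, -0.3, 0], [0, 0, -0.8, 0], [0, 0, -1, 0], [0, 0, -1, 0], [0, 0, -1, 1], [0, 0, 0, 1], [0, 0, 0, 1], [0, 0, 0, 1], [0, 0, 0, 0.06], [0.37, 0.5, 0, 0]])

```text
time_s: 22.75
tcp_pos: [0.555, 0.3921, 0.3343]
ee_rot: [[0.992, 0.129, -0.001], [0.129, -0.992, -0.0], [-0.001, 0.0, -1.0]]
wrist_force: [-0.0, -0.7, -2.2]
gripper_width: 0.272
gripper_force: 30.0
```

Call:
jog_arm(increments=[[0.37, 1, 0, 0], [0.37, 1, 0, 0], [0.37, 1, 0, 0], [0.37, 1, 0, 0], [0.37, 1, 0, 0], [0.37, 1, 0, 0], [0.37, 1, 0, 0], [0.37, 1, 0, 0], [0.37, 1, 0, 0], [0.37, 1, 0, 0]])

```text
time_s: 23.75
tcp_pos: [0.6547, 0.2008, 0.3344]
ee_rot: [[0.992, 0.126, -0.0], [0.126, -0.992, -0.0], [-0.001, 0.0, -1.0]]
wrist_force: [-0.3, -0.2, -1.7]
gripper_width: 0.274
gripper_force: 30.0
```

Call:
jog_arm(increments=[[0.37, 1, 0, 0], [0, 0.4, 0, 0], [0, 0, 0, 0], [0, 0, 0, 0]])

```text
time_s: 24.15
tcp_pos: [0.6647, 0.1757, 0.3345]
ee_rot: [[0.992, 0.126, -0.0], [0.126, -0.992, 0.0], [-0.0, -0.0, -1.0]]
wrist_force: [-0.9, -0.3, -1.8]
gripper_width: 0.273
gripper_force: 30.0
```

```bash
python3 - <<'E'
from h import *
s=sense();p=np.array(s['tcp_pos']);print(p,np.degrees(np.arctan2(s['ee_rot'][1][0],s['ee_rot'][0][0])),s['gripper_width'],s['moment'],s['wrist_force'])
a=np.radians(7.2);ex=np.array([np.cos(a),np.sin(a)]);d=p[:2]-[.566,.1637];print('trough x,y',d@ex,d@[-ex[1],ex[0]])
C,im=shot('side','pics/s6.png'); 
u,v=proj(C,np.array([p[0],p[1],p[2]-.22])).astype(int)
c=im[max(0,v-75):v+75,max(0,u-100):u+100]; cv2.imwrite('pics/s6c.png',cv2.resize(c,None,fx=4,fy=4,interpolation=cv2.INTER_CUBIC))
E
```

```text
[0.6647 0.1757 0.3345] 7.2262226360172015 0.2733004951152812 [-0.036  -0.01    0.0203] [-0.853  -0.3362 -1.766 ]
trough x,y 0.09946235818410169 -0.0004732587681006827
```

View pics/s6c.png

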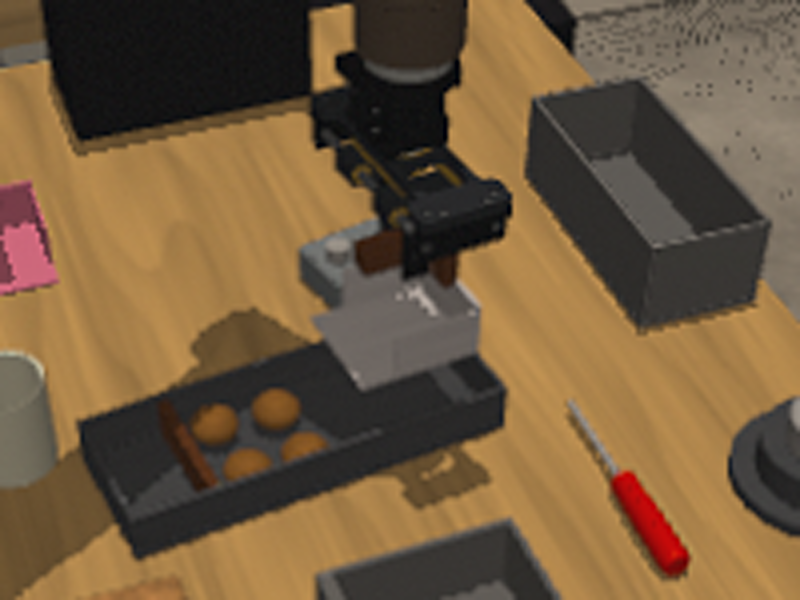

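The scoop hangs level in the grip over the clear end of the trough, with the feet and stop at left. The arm can't tilt the tool, so I'll have to tip the scoop by pivoting it in the pads. I'll test how hard that is by pressing its rear edge gently on the trough's heavy end wall.

Call:
jog_arm(increments=[[0.6, 0, 0, 0], [0.5, 0, 0.5, 0], [0, 0, 0.8, 0], [0, 0, 0.4, 0], [0, 0, 0, 0], [0, 0, 0.2, 0], [0, 0, 0, 0]])

```text
time_s: 24.9
tcp_pos: [0.6869, 0.1787, 0.2973]
ee_rot: [[0.992, 0.126, 0.002], [0.126, -0.992, 0.0], [0.002, -0.0, -1.0]]
wrist_force: [-1.1, 0.1, -1.7]
gripper_width: 0.273
gripper_force: 30.0
```

Call:
jog_arm(increments=[[0, 0, 0.15, 0], [0, 0, 0, 0]])

```text
time_s: 25.1
tcp_pos: [0.6871, 0.1785, 0.2968]
ee_rot: [[0.992, 0.126, 0.004], [0.126, -0.992, 0.001], [0.004, -0.0, -1.0]]
wrist_force: [-1.8, -0.6, 6.2]
gripper_width: 0.274
gripper_force: 30.0
```

Call:
jog_arm(increments=[[0, 0, 0.15, 0], [0, 0, 0, 0]])

```text
time_s: 25.3
tcp_pos: [0.6872, 0.1785, 0.2958]
ee_rot: [[0.992, 0.127, 0.006], [0.127, -0.992, 0.001], [0.006, 0.0, -1.0]]
wrist_force: [-3.9, -0.5, 10.9]
gripper_width: 0.275
gripper_force: 30.0
```

Call:
jog_arm(increments=[[0, 0, 0.15, 0], [0, 0, 0.15, 0], [0, 0, 0, 0]])

```text
time_s: 25.6
tcp_pos: [0.6868, 0.1784, 0.2921]
ee_rot: [[0.992, 0.127, 0.006], [0.127, -0.992, 0.0], [0.006, 0.001, -1.0]]
wrist_force: [-7.9, -1.3, 18.9]
gripper_width: 0.276
gripper_force: 30.0
```

Call:
jog_arm(increments=[[0, 0, 0, 0], [0, 0, 0, 0]], grip=23.5)

```text
time_s: 25.8
tcp_pos: [0.6868, 0.1783, 0.2921]
ee_rot: [[0.992, 0.127, 0.006], [0.127, -0.992, 0.0], [0.006, 0.001, -1.0]]
wrist_force: [-7.8, -0.9, 19.2]
gripper_width: 0.271
gripper_force: 30.0
```

Call:
jog_arm(increments=[[0, 0, -0.2, 0], [0, 0, 0, 0]], grip=23.9)

```text
time_s: 26.0
tcp_pos: [0.6867, 0.1784, 0.2913]
ee_rot: [[0.992, 0.126, 0.003], [0.126, -0.992, 0.001], [0.003, -0.001, -1.0]]
wrist_force: [-2.9, 0.2, 4.0]
gripper_width: 0.278
gripper_force: 3.9
```

Call:
jog_arm(increments=[[0, 0, 0.3, 0], [0, 0, 0.3, 0], [0, 0, 0, 0]], grip=23.8)

```text
time_s: 26.3
tcp_pos: [0.6863, 0.1785, 0.275]
ee_rot: [[0.992, 0.125, -0.002], [0.125, -0.992, -0.001], [-0.002, 0.0, -1.0]]
wrist_force: [-2.1, 1.3, 1.6]
gripper_width: 0.272
gripper_force: 5.4
```

```bash
python3 - <<'E'
from h import *
s=sense();p=np.array(s['tcp_pos']);print(p)
C,im=shot('side','pics/s7.png')
u,v=proj(C,np.array([p[0],p[1],p[2]-.22])).astype(int)
cv2.imwrite('pics/s7c.png',cv2.resize(im[v-60:v+60,u-80:u+80],None,fx=4,fy=4,interpolation=cv2.INTER_CUBIC))
E
```

```text
[0.6863 0.1785 0.275 ]
```

View pics/s7c.png

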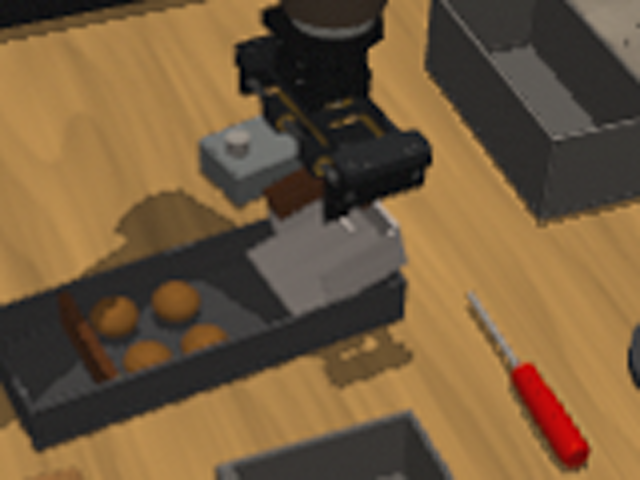

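The scoop is pitched lip-down by about 20° in the fingers at a low grip force (23.8 mm), and the trough is unmoved. So tipping by pivoting works. Now I level it flat on the trough floor.

Call:
jog_arm(increments=[[-0.3, 0, -0.3, 0], [-0.6, 0, 0, 0], [-0.6, 0, 0, 0], [0, 0, 0.3, 0], [0, 0, 0.4, 0], [0, 0, 0.4, 0], [0, 0, 0.1, 0], [0, 0, 0, 0]])

```text
time_s: 27.15
tcp_pos: [0.6572, 0.1746, 0.2573]
ee_rot: [[0.992, 0.125, -0.001], [0.125, -0.992, -0.001], [-0.002, 0.001, -1.0]]
wrist_force: [0.2, -0.6, -2.2]
gripper_width: 0.277
gripper_force: 5.2
```

Call:
jog_arm(increments=[[0, 0, 0.15, 0], [0, 0, 0, 0]])

```text
time_s: 27.35
tcp_pos: [0.6571, 0.1747, 0.2555]
ee_rot: [[0.992, 0.125, 0.0], [0.125, -0.992, 0.0], [0.0, -0.0, -1.0]]
wrist_force: [0.3, -0.1, -1.4]
gripper_width: 0.273
gripper_force: 5.2
```

Call:
jog_arm(increments=[[0, 0, 0.1, 0], [0, 0, 0, 0]])

```text
time_s: 27.55
tcp_pos: [0.657, 0.1747, 0.2536]
ee_rot: [[0.992, 0.125, 0.0], [0.125, -0.992, 0.0], [0.0, -0.0, -1.0]]
wrist_force: [0.9, -1.0, -1.3]
gripper_width: 0.271
gripper_force: 5.2
```

Call:
jog_arm(increments=[[0, 0, 0, 0], [0, 0, 0, 0], [0, 0, -0.2, 0], [0, 0, 0, 0]], grip=34)

```text
time_s: 27.95
tcp_pos: [0.6573, 0.1747, 0.2586]
ee_rot: [[0.992, 0.126, 0.002], [0.126, -0.992, 0.001], [0.002, -0.0, -1.0]]
wrist_force: [1.0, -0.4, 0.4]
gripper_width: 0.387
gripper_force: 0.0
```

Call:
jog_arm(increments=[[0, 0, 0, 0], [0, 0, 0, 0], [0, 0, 0, 0], [0, 0, 0, 0]], grip=0)

```text
time_s: 28.35
tcp_pos: [0.657, 0.1746, 0.2576]
ee_rot: [[0.992, 0.125, -0.0], [0.125, -0.992, -0.0], [-0.0, 0.0, -1.0]]
wrist_force: [-0.2, 0.3, 1.1]
gripper_width: 0.271
gripper_force: 30.0
```

```bash
python3 - <<'E'
from h import *
C,im=shot('wrist','pics/w8.png'); s=sense();p=np.array(s['tcp_pos']);print(p,s['wrist_force'],s['gripper_force'],s['moment'])
a=np.radians(7.2);ex=np.array([np.cos(a),np.sin(a)]);d=p[:2]-[.566,.1637];print('trough x,y',d@ex,d@[-ex[1],ex[0]])
C2,im2=shot('side','pics/s8.png')
u,v=proj(C2,np.array([p[0]-.06,p[1],.03])).astype(int)
A=cv2.resize(im2[v-50:v+50,u-66:u+67],(400,300),interpolation=cv2.INTER_CUBIC)
C3,im3=shot('top','pics/t8.png')
B=ortho(C3,im3,.57,.165,200,300,900,.03)
cv2.imwrite('pics/w8o.png',np.vstack([np.hstack([A,cv2.resize(im,(400,300))]),np.hstack([B,B*0,B*0,B*0])]))
E
```

```text
[0.657  0.1747 0.2576] [0.2864 0.0825 0.8333] 30.000041602179408 [-0.0736  0.0785 -0.0135]
trough x,y 0.0916308724855158 -0.0005281482848694154
```

View pics/w8o.png

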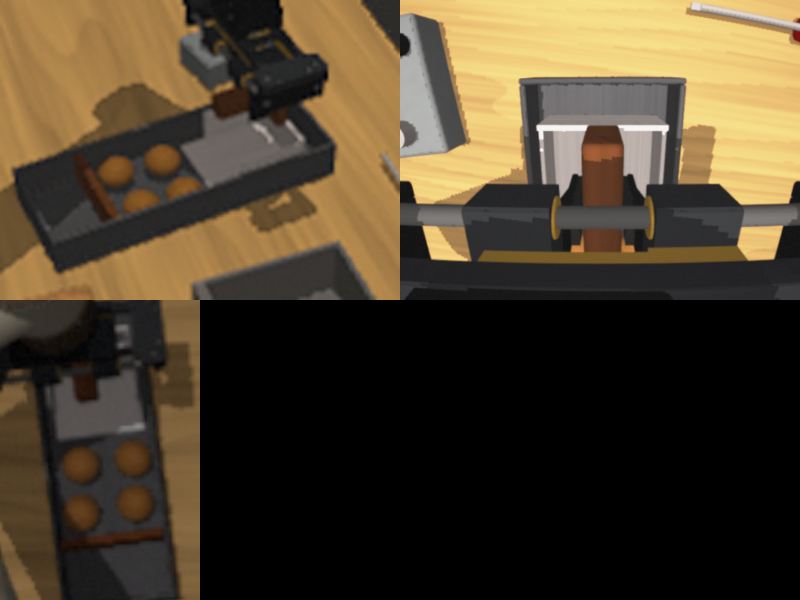

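The scoop is flat on the trough floor and laterally centred, with its lip just in front of the four feet. I push slowly toward the stop.

Call:
jog_arm(increments=[[-0.2, 0, 0.03, 0], [-0.4, 0, 0, 0], [-0.4, 0, 0, 0], [-0.4, 0, 0, 0], [-0.4, 0, 0, 0], [-0.4, 0, 0, 0], [-0.4, 0, 0, 0]])

```text
time_s: 29.2
tcp_pos: [0.605, 0.1682, 0.2576]
ee_rot: [[0.992, 0.126, 0.002], [0.126, -0.992, 0.001], [0.002, -0.0, -1.0]]
wrist_force: [3.0, 0.6, 5.4]
gripper_width: 0.273
gripper_force: 30.0
```

Call:
jog_arm(increments=[[-0.3, 0, 0, 0], [-0.3, 0, 0, 0], [-0.3, 0, 0, 0], [-0.3, 0, 0, 0]])

```text
time_s: 29.6
tcp_pos: [0.5815, 0.1652, 0.2575]
ee_rot: [[0.992, 0.126, 0.002], [0.126, -0.992, 0.001], [0.002, -0.0, -1.0]]
wrist_force: [3.0, -0.3, 5.9]
gripper_width: 0.272
gripper_force: 30.0
```

Call:
jog_arm(increments=[[-0.25, 0, 0, 0], [-0.25, 0, 0, 0], [-0.25, 0, 0, 0]])

```text
time_s: 29.9
tcp_pos: [0.5669, 0.1634, 0.2576]
ee_rot: [[0.992, 0.126, 0.002], [0.126, -0.992, 0.001], [0.002, -0.001, -1.0]]
wrist_force: [3.7, 0.3, 8.3]
gripper_width: 0.269
gripper_force: 30.0
```

Call:
jog_arm(increments=[[-0.25, 0, -0.03, 0], [-0.25, 0, 0, 0], [-0.25, 0, 0, 0]])

```text
time_s: 30.2
tcp_pos: [0.5514, 0.1613, 0.2575]
ee_rot: [[0.992, 0.126, -0.0], [0.126, -0.992, -0.0], [-0.0, 0.0, -1.0]]
wrist_force: [3.4, -0.5, 4.6]
gripper_width: 0.272
gripper_force: 30.0
```

Call:
jog_arm(increments=[[-0.2, 0, 0, 0], [-0.2, 0, 0, 0]])

```text
time_s: 30.4
tcp_pos: [0.5453, 0.1611, 0.2587]
ee_rot: [[0.992, 0.126, 0.007], [0.126, -0.992, 0.003], [0.008, -0.002, -1.0]]
wrist_force: [8.4, 0.8, 4.8]
gripper_width: 0.272
gripper_force: 30.0
```

```bash
python3 - <<'E'
from h import *
print(sense()['wrist_force'])
C,im=shot('top','pics/t9.png'); shot('side','pics/s9.png')
for c in ('top','side'):
  spots(c,'foot0_mid','trough')
E
```

```text
[8.4435 0.8148 4.8351]
foot0_mid [([0.5033, 0.1335, 0.0366], 0.46)]
trough [([0.4952, 0.1515, 0.0055], 0.68)]
foot0_mid [([0.5749, 0.1546, 0.0131], 0.73), ([0.4991, 0.1317, 0.0318], 0.64)]
trough [([0.5763, 0.1506, 0.0131], 0.57)]
```

Call:
jog_arm(increments=[[0.1, 0, 0, 0], [0, 0, 0, 0]])

```text
time_s: 30.9
tcp_pos: [0.5468, 0.1613, 0.258]
ee_rot: [[0.992, 0.125, 0.004], [0.125, -0.992, 0.002], [0.004, -0.002, -1.0]]
wrist_force: [4.7, 2.2, 3.8]
gripper_width: 0.27
gripper_force: 30.0
```

```bash
python3 - <<'E'
from h import *
s=sense(); print(s['tcp_pos'],s['wrist_force'])
a=np.radians(7.2);ex=np.array([np.cos(a),np.sin(a)]);ey=np.array([-ex[1],ex[0]])
for c in ('top','side'):
  C,im=shot(c,f'pics/{c}10.png')
  hsv=cv2.cvtColor(im,cv2.COLOR_BGR2HSV)
  u,v=proj(C,np.array([.53,.16,.03])).astype(int)
  m=cv2.inRange(hsv,(5,130,60),(18,255,255)); k=np.zeros_like(m); k[v-35:v+35,u-40:u+40]=m[v-35:v+35,u-40:u+40]
  n,l,st,ce=cv2.connectedComponentsWithStats(k)
  for i in range(1,n):
    if st[i,4]>15:
      P=ray(C,ce[i],.022)[0]; d=P[:2]-[.566,.1637]; print(c,st[i],np.round([d@ex,d@ey],3))
E
```

```text
[0.5468 0.1613 0.258 ] [4.7201 2.2092 3.8428]
top [247 178  21  70 889] [-0.04  -0.097]
top [188 214  24  34 644] [-0.089  0.101]
top [228 222  20  11  58] [-0.088 -0.023]
side [214 151  38  32 899] [-0.065  0.153]
side [280 151  14  10  74] [0.137 0.102]
side [235 181  29  21 320] [-0.058  0.008]
side [214 196  80  25 978] [-0.057 -0.106]
```

Call:
jog_arm(increments=[[0.1, 0, 0, 0], [0, 0.1, 0, 0], [-0.1, 0.1, 0, 0], [-0.1, 0, 0, 0]])

```text
time_s: 31.4
tcp_pos: [0.5461, 0.1575, 0.2588]
ee_rot: [[0.992, 0.125, 0.007], [0.125, -0.992, 0.004], [0.008, -0.003, -1.0]]
wrist_force: [8.3, 2.7, 4.3]
gripper_width: 0.273
gripper_force: 30.2
```

Call:
jog_arm(increments=[[-0.1, -0.1, 0, 0], [0, -0.1, 0, 0]])

```text
time_s: 31.6
tcp_pos: [0.5439, 0.161, 0.2592]
ee_rot: [[0.992, 0.126, 0.009], [0.126, -0.992, 0.004], [0.009, -0.002, -1.0]]
wrist_force: [7.9, 1.6, 3.6]
gripper_width: 0.274
gripper_force: 30.1
```

```bash
python3 - <<'E'
from h import *
s=sense(); print(s['tcp_pos'],s['wrist_force'])
for c,old in (('top','pics/t8.png'),('side','pics/s8.png')):
  C,im=shot(c,f'pics/{c}11.png'); o=cv2.imread(old)
  # template match trough near end incl. stop (trough x -.17..-.10)
  A=ortho(C,o,.44,.148,160,70,1000,.045)
  T=A[5:-5,10:-10]; B=ortho(C,im,.44,.148,160,70,1000,.045)
  r_=cv2.matchTemplate(B,T,cv2.TM_CCOEFF_NORMED); print(c,cv2.minMaxLoc(r_)[1],cv2.minMaxLoc(r_)[3],'expect (10,5) 1mm/px')
  print(spots(c,'foot0_mid','foot1_mid'))
  for d in eyes.outline_of(c,'foot0_mid'):
    ys,xs=np.nonzero(d['mask']); print(round(d['conf'],2),len(xs),ray(C,[[xs.mean(),ys.mean()]],.022)[0])
E
```

```text
[0.5439 0.161  0.2592] [7.9351 1.5756 3.5608]
top 0.7693175673484802 (10, 5) expect (10,5) 1mm/px
foot0_mid [([0.5147, 0.1442, 0.0092], 0.6)]
foot1_mid [([0.4912, 0.1875, 0.035], 0.63)]
None
0.45 168 [0.5013 0.1369 0.022 ]
side 0.7441021203994751 (7, 6) expect (10,5) 1mm/px
foot0_mid [([0.4978, 0.132, 0.0306], 0.44)]
foot1_mid [([0.3857, -0.0122, 0.035], 0.29)]
None
0.5 91 [0.5028 0.142  0.022 ]
```

Call:
jog_arm(increments=[[0.3, 0, 0.02, 0], [0, -0.35, 0, 0], [0, 0, 0, 0], [-0.15, 0, 0, 0], [-0.15, 0, 0, 0], [-0.05, 0, 0, 0]])

```text
time_s: 32.6
tcp_pos: [0.5403, 0.1669, 0.2576]
ee_rot: [[0.992, 0.126, 0.001], [0.126, -0.992, 0.0], [0.001, 0.0, -1.0]]
wrist_force: [5.6, 1.3, 3.8]
gripper_width: 0.273
gripper_force: 29.9
```

Call:
jog_arm(increments=[[-0.1, 0, 0, 0], [0, 0, 0, 0]])

```text
time_s: 32.8
tcp_pos: [0.539, 0.167, 0.258]
ee_rot: [[0.992, 0.128, 0.004], [0.128, -0.992, 0.001], [0.004, -0.0, -1.0]]
wrist_force: [6.5, -0.3, 4.4]
gripper_width: 0.273
gripper_force: 29.9
```

Call:
jog_arm(increments=[[-0.08, 0.05, 0, 0], [-0.05, 0.05, 0, 0], [0, 0, 0, 0]])

```text
time_s: 33.1
tcp_pos: [0.5376, 0.1658, 0.2587]
ee_rot: [[0.992, 0.127, 0.008], [0.127, -0.992, 0.004], [0.009, -0.003, -1.0]]
wrist_force: [6.8, 4.4, 5.3]
gripper_width: 0.273
gripper_force: 30.0
```

```bash
python3 - <<'E'
from h import *
s=sense(); print(s['tcp_pos'],s['wrist_force'],s['moment'])
a=np.radians(7.2);ex=np.array([np.cos(a),np.sin(a)]);ey=np.array([-ex[1],ex[0]])
for c in ('top','side'):
  C,im=shot(c,f'pics/{c}12.png')
  for n in ('foot0_mid','foot1_mid','foot2_mid','foot3_mid'):
    for d in eyes.spot_in(c,n):
      P=np.array(d['centre']); q=P[:2]-[.566,.1637]
      print(c,n,round(d['conf'],2),np.round([q@ex,q@ey,P[2]],4))
E
```

```text
[0.5376 0.1658 0.2587] [6.7684 4.4476 5.3117] [ 1.2634 -2.1103  0.0341]
top foot1_mid 0.46 [-0.0714  0.0319  0.0329]
side foot0_mid 0.59 [-0.0742 -0.0161  0.0324]
side foot2_mid 0.51 [-0.0323 -0.0153  0.0377]
side foot3_mid 0.45 [-0.0353  0.017   0.0326]
```

Call:
jog_arm(increments=[[0.1, -0.1, 0, 0], [0, -0.08, 0, 0], [-0.1, 0, 0, 0], [-0.1, 0, 0, 0], [0, 0, 0, 0]])

```text
time_s: 34.1
tcp_pos: [0.5358, 0.1678, 0.2594]
ee_rot: [[0.992, 0.128, 0.009], [0.128, -0.992, 0.001], [0.009, -0.0, -1.0]]
wrist_force: [10.0, -3.0, 7.5]
gripper_width: 0.273
gripper_force: 30.0
```

Call:
jog_arm(increments=[[-0.08, 0, 0, 0], [0, 0, 0, 0]])

```text
time_s: 34.3
tcp_pos: [0.5347, 0.1676, 0.2599]
ee_rot: [[0.992, 0.128, 0.01], [0.128, -0.992, 0.002], [0.01, -0.0, -1.0]]
wrist_force: [10.3, -3.2, 8.4]
gripper_width: 0.272
gripper_force: 30.0
```

Call:
jog_arm(increments=[[0.1, 0, 0, 0], [0.05, 0.05, -0.05, 0], [0, 0, -0.1, 0], [0, 0, -0.15, 0], [0, 0, -0.2, 0], [0, 0, -0.2, 0], [0, 0, -0.1, 0], [0, 0, 0, 0]])

```text
time_s: 35.1
tcp_pos: [0.5339, 0.1664, 0.2726]
ee_rot: [[0.992, 0.125, -0.003], [0.125, -0.992, -0.002], [-0.003, 0.001, -1.0]]
wrist_force: [-0.5, -0.5, -3.0]
gripper_width: 0.273
gripper_force: 30.0
```

```bash
python3 - <<'E'
from h import *
a=np.radians(7.2);ex=np.array([np.cos(a),np.sin(a)]);ey=np.array([-ex[1],ex[0]])
f=[]
for c in ('top','side'):
  C,im=shot(c,f'pics/{c}13.png'); f.append(sense()['wrist_force'])
  for n in ('foot0_mid','foot1_mid','foot2_mid','foot3_mid'):
    for d in eyes.spot_in(c,n):
      P=np.array(d['centre']); q=P[:2]-[.566,.1637]
      print(c,n,round(d['conf'],2),np.round([q@ex,q@ey,P[2]],4))
    f.append(sense()['wrist_force'])
s=sense(); print(s['tcp_pos'],np.mean(f,0),s['moment'])
E
```

```text
top foot0_mid 0.55 [-0.0699 -0.0154  0.0509]
top foot1_mid 0.6 [-0.0738  0.0324  0.0453]
side foot1_mid 0.61 [-0.0726  0.0265  0.0424]
side foot1_mid 0.39 [ 0.2005 -0.2225  0.0203]
side foot2_mid 0.58 [-0.298  -0.3318  0.0735]
side foot3_mid 0.38 [-0.0333  0.0158  0.0443]
[0.5347 0.1668 0.2731] [ 0.1987  0.1882 -3.8384] [-0.0185 -0.0943 -0.0143]
```

The lifted weight is 3.84 N, which matches the scoop plus all four feet. I raise it gently and carry it to the tub.

Call:
jog_arm(increments=[[0, 0, -0.3, 0], [0, 0, -0.6, 0], [0, 0, -0.9, 0], [0, 0, -1, 0], [0, 0, -1, 0], [0, 0, -1, 0], [0, 0, -0.9, 0.3], [0, 0, -0.7, 0.3], [0, 0, -0.4, 0.3], [0.1, 0.2, -0.2, 0.32]])

```text
time_s: 36.6
tcp_pos: [0.5368, 0.163, 0.4147]
ee_rot: [[1.0, 0.027, 0.002], [0.027, -1.0, 0.001], [0.002, -0.001, -1.0]]
wrist_force: [1.0, 0.4, -3.3]
gripper_width: 0.271
gripper_force: 30.0
```

Call:
jog_arm(increments=[[0.2, 0.4, 0, 0], [0.2, 0.7, 0, 0], [0.2, 0.9, 0, 0], [0.2, 1, 0, 0], [0.2, 1, 0, 0], [0.2, 1, 0, 0], [0.2, 1, 0, 0], [0.2, 1, 0, 0], [0.2, 1, 0, 0], [0.2, 1, 0, 0]])

```text
time_s: 37.6
tcp_pos: [0.5821, -0.0179, 0.412]
ee_rot: [[1.0, 0.027, -0.002], [0.027, -1.0, -0.001], [-0.002, 0.001, -1.0]]
wrist_force: [0.4, -0.2, -3.4]
gripper_width: 0.273
gripper_force: 30.0
```

Call:
jog_arm(increments=[[0.2, 1, 0, 0], [0.2, 1, 0, 0], [0.15, 1, 0, 0], [0.1, 1, 0, 0], [0.1, 0.9, 0, 0], [0.05, 0.7, 0, 0], [0, 0.5, 0, 0], [0, 0.3, 0, 0], [0, 0.1, 0, 0], [0, 0, 0, 0]])

```text
time_s: 38.6
tcp_pos: [0.6017, -0.1453, 0.4131]
ee_rot: [[1.0, 0.028, -0.0], [0.028, -1.0, 0.0], [-0.0, -0.0, -1.0]]
wrist_force: [-0.7, 0.2, -4.2]
gripper_width: 0.275
gripper_force: 30.0
```

```bash
python3 - <<'E'
from h import *
f=[]
for i in range(3): eyes.capture('top'); f.append(sense()['wrist_force'])
s=sense();print(s['time_s'],s['tcp_pos'],s['ee_rot'][0],np.mean(f,0))
C,im=shot('side','pics/s14.png'); spots('side','tub','foot0_mid','scoop')
E
```

```text
38.75 [ 0.6017 -0.1447  0.4132] [0.9996 0.0291 0.0001] [-0.3188  0.308  -3.7466]
tub [([0.5532, -0.1759, 0.0986], 0.96), ([0.6028, -0.1698, 0.1891], 0.37)]
foot0_mid []
scoop [([0.3736, 0.511, 0.0007], 0.8), ([0.5937, -0.1645, 0.1829], 0.6)]
```

Call:
jog_arm(increments=[[0, 0.2, 0.1, 0], [0.05, 0.35, 0.3, 0], [0, 0.2, 0.3, 0], [0, 0.06, 0.3, 0], [0, 0, 0.15, 0], [0, 0, 0, 0]])

```text
time_s: 39.55
tcp_pos: [0.6031, -0.1616, 0.3891]
ee_rot: [[1.0, 0.028, -0.002], [0.028, -1.0, 0.0], [-0.002, -0.0, -1.0]]
wrist_force: [-0.4, 0.0, -4.3]
gripper_width: 0.274
gripper_force: 30.0
```

Call:
jog_arm(increments=[[0, 0, 0.1, 0], [0, 0, 0.1, 0], [0, 0, 0, 0]])

```text
time_s: 39.85
tcp_pos: [0.6031, -0.1613, 0.386]
ee_rot: [[1.0, 0.028, -0.0], [0.028, -1.0, 0.0], [-0.0, -0.0, -1.0]]
wrist_force: [0.9, 0.8, -4.2]
gripper_width: 0.276
gripper_force: 30.0
```

Call:
jog_arm(increments=[[0, 0, 0.15, 0], [0, 0, 0, 0]])

```text
time_s: 40.05
tcp_pos: [0.6031, -0.1614, 0.3829]
ee_rot: [[1.0, 0.028, -0.0], [0.028, -1.0, 0.0], [-0.0, -0.0, -1.0]]
wrist_force: [0.5, 0.1, -3.1]
gripper_width: 0.267
gripper_force: 30.0
```

Call:
jog_arm(increments=[[0, 0, 0.1, 0], [0, 0, 0, 0]])

```text
time_s: 40.25
tcp_pos: [0.6032, -0.1615, 0.3813]
ee_rot: [[1.0, 0.028, 0.0], [0.028, -1.0, -0.0], [0.0, 0.0, -1.0]]
wrist_force: [-1.0, 0.4, -1.5]
gripper_width: 0.272
gripper_force: 30.0
```

Call:
jog_arm(increments=[[0, 0, 0, 0], [0, 0, 0, 0]], grip=23.7)

```text
time_s: 40.45
tcp_pos: [0.6032, -0.1615, 0.3814]
ee_rot: [[1.0, 0.028, 0.0], [0.028, -1.0, -0.0], [0.0, 0.0, -1.0]]
wrist_force: [-0.7, 0.0, -2.2]
gripper_width: 0.274
gripper_force: 30.0
```

Call:
jog_arm(increments=[[-0.1, 0, 0.1, 0], [-0.1, 0, 0.1, 0], [0, 0, 0, 0]])

```text
time_s: 40.75
tcp_pos: [0.5987, -0.1617, 0.3771]
ee_rot: [[1.0, 0.028, -0.001], [0.028, -1.0, 0.0], [-0.001, -0.0, -1.0]]
wrist_force: [-1.7, 0.6, -1.7]
gripper_width: 0.281
gripper_force: 9.1
```

Call:
jog_arm(increments=[[-0.25, 0, 0.2, 0], [-0.25, 0, 0.2, 0], [0, 0, 0, 0]])

```text
time_s: 41.05
tcp_pos: [0.5879, -0.162, 0.3684]
ee_rot: [[1.0, 0.028, -0.003], [0.028, -1.0, 0.0], [-0.003, -0.0, -1.0]]
wrist_force: [-2.0, 0.8, -0.5]
gripper_width: 0.276
gripper_force: 9.1
```

Call:
jog_arm(increments=[[-0.2, 0, 0.25, 0], [-0.2, 0, 0.25, 0], [0, 0, 0, 0]])

```text
time_s: 41.35
tcp_pos: [0.5801, -0.1622, 0.358]
ee_rot: [[1.0, 0.028, -0.004], [0.028, -1.0, 0.0], [-0.004, -0.001, -1.0]]
wrist_force: [-4.3, 1.3, 0.9]
gripper_width: 0.274
gripper_force: 9.1
```

```bash
cat > tubchk.py <<'E'
from h import *
for c in ('side','top'):
  C,im=shot(c,f'pics/{c}_{sense()["time_s"]:.2f}.png')
  spots(c,'tub')
  o=cv2.imread('pics/s14.png' if c=='side' else 'pics/top13.png')
  # thick wall strip near robot at rim height: template from before
  A=ortho(C,o,.505,-.165,180,60,1000,.12);B=ortho(C,im,.505,-.165,180,60,1000,.12)
  R=cv2.matchTemplate(B,A[8:-8,10:-10],cv2.TM_CCOEFF_NORMED); print(c,round(R.max(),3),cv2.minMaxLoc(R)[3],'ref (10,8): du=-dy, dv=-dx mm')
s=sense(); print(s['time_s'],s['tcp_pos'],s['wrist_force'])
E
python3 tubchk.py
```

```text
tub [([0.5395, -0.2234, 0.1155], 0.61)]
side 0.813 (11, 7) ref (10,8): du=-dy, dv=-dx mm
tub [([0.5261, -0.1685, 0.0945], 0.57)]
top 0.821 (9, 7) ref (10,8): du=-dy, dv=-dx mm
41.55 [ 0.581  -0.1622  0.359 ] [-2.9301 -0.9972  0.2815]
```

Call:
jog_arm(increments=[[-0.25, 0, 0.1, 0], [-0.3, 0, 0.15, 0], [0, 0, 0, 0]])

```text
time_s: 41.85
tcp_pos: [0.5698, -0.1624, 0.3537]
ee_rot: [[1.0, 0.028, 0.0], [0.028, -1.0, 0.0], [0.0, -0.0, -1.0]]
wrist_force: [0.5, -0.9, -1.6]
gripper_width: 0.28
gripper_force: 9.1
```

Call:
jog_arm(increments=[[-0.2, 0, 0.15, 0], [-0.2, 0, 0.15, 0], [0, 0, 0, 0]])

```text
time_s: 42.15
tcp_pos: [0.5621, -0.1627, 0.3482]
ee_rot: [[1.0, 0.028, 0.001], [0.028, -1.0, -0.0], [0.001, 0.0, -1.0]]
wrist_force: [0.5, -1.6, -0.7]
gripper_width: 0.272
gripper_force: 9.2
```

```bash
python3 tubchk.py; python3 - <<'E'
from h import *
spots('side','foot0_mid','scoop'); spots('top','foot0_mid','scoop')
E
```

```text
tub [([0.5381, -0.227, 0.113], 0.83), ([0.5923, -0.176, 0.1335], 0.61)]
side 0.692 (15, 7) ref (10,8): du=-dy, dv=-dx mm
tub [([0.5153, -0.1664, 0.1173], 0.67), ([0.3102, -0.1789, 0.0751], 0.22)]
top 0.722 (9, 7) ref (10,8): du=-dy, dv=-dx mm
42.35 [ 0.5623 -0.1628  0.3484] [ 1.1606 -1.7523 -2.283 ]
foot0_mid [([0.7946, -0.0335, 0.0168], 0.73), ([0.5298, -0.184, 0.1088], 0.43), ([0.5337, -0.2257, 0.1084], 0.24)]
scoop [([0.59, -0.173, 0.1337], 0.81), ([0.3739, 0.5118, 0.0032], 0.58)]
foot0_mid [([0.5254, -0.1834, 0.1129], 0.58)]
scoop [([0.3684, 0.4979, 0.0069], 0.6), ([0.532, -0.1619, 0.1791], 0.37)]
```

Call:
jog_arm(increments=[[0, 0, -0.1, 0], [0, 0, 0, 0]], grip=0)

```text
time_s: 42.75
tcp_pos: [0.5622, -0.1626, 0.3502]
ee_rot: [[1.0, 0.028, 0.0], [0.028, -1.0, 0.0], [0.0, -0.0, -1.0]]
wrist_force: [0.9, -0.8, -3.1]
gripper_width: 0.274
gripper_force: 30.0
```

Call:
jog_arm(increments=[[0.2, 0, -0.2, 0], [0.3, 0, -0.25, 0], [0.4, 0, -0.3, 0], [0.4, 0, -0.3, 0], [0.4, 0, -0.3, 0]])

```text
time_s: 43.25
tcp_pos: [0.597, -0.1616, 0.3778]
ee_rot: [[1.0, 0.028, 0.0], [0.028, -1.0, -0.0], [0.0, 0.0, -1.0]]
wrist_force: [-0.1, 0.6, -2.6]
gripper_width: 0.274
gripper_force: 30.0
```

Call:
jog_arm(increments=[[0.4, 0, -0.3, 0], [0.4, 0, -0.3, 0], [0.3, 0, -0.3, 0], [0, 0, -0.6, 0], [0, 0, -1, 0], [0, 0, -1, 0], [0, 0, -0.4, 0], [0, 0, 0, 0], [0, 0, 0, 0]])

```text
time_s: 44.15
tcp_pos: [0.6178, -0.161, 0.4544]
ee_rot: [[1.0, 0.028, -0.001], [0.028, -1.0, 0.001], [-0.001, -0.001, -1.0]]
wrist_force: [-0.1, 0.3, -2.7]
gripper_width: 0.272
gripper_force: 30.0
```

```bash
python3 tubchk.py; python3 - <<'E'
from h import *
f=[]
for i in range(3): eyes.capture('wrist'); f.append(sense()['wrist_force'])
print(np.mean(f,0))
for c in ('side','top'): spots(c,'foot0_mid','foot1_mid','foot2_mid','foot3_mid','scoop')
E
```

```text
tub [([0.5858, -0.1597, 0.1038], 0.65)]
side 0.812 (12, 6) ref (10,8): du=-dy, dv=-dx mm
tub [([0.5664, -0.1554, 0.0759], 0.95)]
top 0.898 (10, 7) ref (10,8): du=-dy, dv=-dx mm
44.35 [ 0.6181 -0.161   0.4539] [-0.1658 -0.5539 -1.258 ]
[-0.266   0.6058 -2.5484]
foot0_mid [([0.5422, -0.1811, 0.1049], 0.58)]
foot1_mid []
foot2_mid [([0.5648, -0.1984, 0.1043], 0.51), ([0.6369, -0.1724, 0.219], 0.18)]
foot3_mid []
scoop [([0.3719, 0.5104, 0.0026], 0.86), ([0.6346, -0.1694, 0.2167], 0.66), ([0.5314, -0.2183, 0.0359], 0.3)]
foot0_mid [([0.5461, -0.1748, 0.108], 0.4)]
foot1_mid [([0.5289, -0.1383, 0.1152], 0.65)]
foot2_mid [([0.5637, -0.2062, 0.1026], 0.63)]
foot3_mid [([0.6107, -0.1538, 0.2329], 0.32)]
scoop [([0.6119, -0.1541, 0.2417], 0.81), ([0.3694, 0.4973, 0.007], 0.59)]
```

Call:
jog_arm(increments=[[-0.5, 0, 0.8, 0], [-0.5, 0, 0.7, 0], [-1, 0, 0, 0], [1, 0, 0, 0], [-1, 0, 0, 0], [1, 0, 0, 0], [-1, 0, 0, 0], [1, 0, 0, 0], [0, 0, 0, 0], [0, 0, 0, 0]])

```text
time_s: 46.0
tcp_pos: [0.5983, -0.1616, 0.425]
ee_rot: [[1.0, 0.028, -0.0], [0.028, -1.0, 0.0], [-0.0, -0.0, -1.0]]
wrist_force: [0.1, -0.5, -1.9]
gripper_width: 0.27
gripper_force: 30.0
```

```bash
python3 - <<'E'
from h import *
f=[]
for i in range(8): C,im=shot('top','pics/top20.png'); f.append(sense()['wrist_force'])
print(np.mean(f,0),np.std(f,0),sense()['tcp_pos'])
spots('top','foot0_mid','foot1_mid','foot2_mid','foot3_mid')
# orange pixels, rectified at z=.1 around tub
g=ortho(C,im,.574,-.162,160,160,1000,.1); h=cv2.inRange(cv2.cvtColor(g,cv2.COLOR_BGR2HSV),(5,130,40),(18,255,255))
n,l,st,ce=cv2.connectedComponentsWithStats(h)
print([(st[i,4],np.round([.574+(80-ce[i][1])/1000,-.162-(ce[i][0]-80)/1000],3)) for i in range(1,n) if st[i,4]>60])
E
```

```text
[-0.0768 -0.0155 -2.2166] [0.568  0.3478 0.4011] [ 0.598  -0.1617  0.4253]
foot0_mid [([0.5461, -0.1456, 0.0759], 0.75), ([0.5877, -0.159, 0.2425], 0.21)]
foot1_mid [([0.5282, -0.1356, 0.1133], 0.44)]
foot2_mid [([0.5806, -0.1506, 0.0989], 0.61)]
foot3_mid []
[(np.int32(266), array([ 0.577, -0.24 ])), (np.int32(3485), array([ 0.563, -0.178])), (np.int32(719), array([ 0.531, -0.135])), (np.int32(68), array([ 0.499, -0.236]))]
```

Call:
jog_arm(increments=[[0, 0, -0.5, 0], [0, -0.6, -0.5, 0], [0, -1, 0, 0], [0, -1, 0, 0], [0, -1, 0, 0], [0, -1, 0, 0], [0, -1, 0, 0], [0, -1, 0, 0], [0, -1, 0, 0], [0, -1, 0, 0]])

```text
time_s: 47.6
tcp_pos: [0.5931, 0.0119, 0.4466]
ee_rot: [[1.0, 0.029, 0.002], [0.029, -1.0, 0.001], [0.002, -0.0, -1.0]]
wrist_force: [-0.0, -0.1, -2.0]
gripper_width: 0.275
gripper_force: 30.0
```

Call:
jog_arm(increments=[[0, -0.5, 0, 0], [0, 0, 0.8, 0], [0, 0, 1, 0], [0, 0, 1, 0], [0, 0, 1, 0], [0, 0, 1, 0], [0, 0, 1, 0], [0, 0, 0.6, 0], [0, 0, 0, 0]])

```text
time_s: 48.5
tcp_pos: [0.5927, 0.0203, 0.3158]
ee_rot: [[1.0, 0.028, -0.003], [0.028, -1.0, -0.001], [-0.003, 0.001, -1.0]]
wrist_force: [-1.3, -0.8, -2.6]
gripper_width: 0.274
gripper_force: 30.0
```

```bash
python3 - <<'E'
from h import *
s=sense(); print(s['time_s'],s['tcp_pos'],s['wrist_force'])
for c in ('top','side'):
  C,im=shot(c,f'pics/{c}21.png')
  print(rect(C,'tub',c,.13))
  spots(c,'foot0_mid','foot1_mid','foot2_mid','foot3_mid','scoop')
E
```

```text
48.5 [0.5927 0.0203 0.3158] [-1.3115 -0.7715 -2.5657]
[(0.78, array([ 0.5728, -0.1603]), array([0.1579, 0.1412]), 1.13)]
foot0_mid [([0.5448, -0.1734, 0.1066], 0.57), ([0.5734, 0.0162, 0.1432], 0.56)]
foot1_mid []
foot2_mid [([0.7014, -0.3626, 0.0367], 0.72), ([0.3126, -0.1774, 0.0782], 0.29)]
foot3_mid [([0.5772, -0.153, 0.1017], 0.62)]
scoop [([0.3695, 0.4969, 0.005], 0.71), ([0.5734, 0.0139, 0.1439], 0.6), ([0.595, -0.1627, 0.0795], 0.48)]
[(0.68, array([ 0.569 , -0.1762]), array([0.1602, 0.1771]), 1.39)]
foot0_mid [([0.544, -0.1777, 0.1039], 0.74), ([0.5052, 0.1669, 0.0123], 0.51)]
foot1_mid [([0.528, -0.1445, 0.1138], 0.68), ([0.5344, -0.2214, 0.0337], 0.17)]
foot2_mid [([0.3391, 0.2016, 0.0561], 0.73), ([0.5667, -0.199, 0.1028], 0.58)]
foot3_mid [([0.5773, -0.1627, 0.0999], 0.63)]
scoop [([0.6149, 0.0127, 0.083], 0.97), ([0.3729, 0.5138, 0.0044], 0.96)]
```

Call:
jog_arm(increments=[[0, 0, 1, 0], [0, 0, 0.7, 0], [0, 0, 0.3, 0], [0, 0, 0.2, 0], [0, 0, 0, 0]])

```text
time_s: 49.7
tcp_pos: [0.5935, 0.0204, 0.2736]
ee_rot: [[1.0, 0.029, 0.001], [0.029, -1.0, -0.0], [0.001, 0.0, -1.0]]
wrist_force: [-0.0, -0.3, -1.7]
gripper_width: 0.275
gripper_force: 30.0
```

Call:
jog_arm(increments=[[0, 0, 0.1, 0], [0, 0, 0, 0]], grip=23.8)

```text
time_s: 49.9
tcp_pos: [0.5938, 0.0204, 0.2732]
ee_rot: [[1.0, 0.029, 0.004], [0.029, -1.0, 0.0], [0.004, -0.0, -1.0]]
wrist_force: [0.2, -0.8, 4.9]
gripper_width: 0.277
gripper_force: 30.0
```

Lip contact at TCP z = 0.273, as predicted. Now I roll the scoop flat.

Call:
jog_arm(increments=[[0.2, 0, 0, 0], [0.5, 0, 0.1, 0], [0.5, 0, 0.15, 0], [0.5, 0, 0.2, 0], [0.5, 0, 0.25, 0], [0.2, 0, 0.2, 0], [0, 0, 0.15, 0], [0, 0, 0, 0]])

```text
time_s: 50.7
tcp_pos: [0.6408, 0.0216, 0.2491]
ee_rot: [[1.0, 0.028, -0.002], [0.028, -1.0, -0.0], [-0.002, 0.0, -1.0]]
wrist_force: [0.5, -0.7, -1.0]
gripper_width: 0.269
gripper_force: 5.6
```

Call:
jog_arm(increments=[[0, 0, 0, 0], [0, 0, 0, 0], [0, 0, 0, 0], [0, 0, 0, 0], [0, 0, 0, 0], [0, 0, -0.5, 0], [0, 0, -1, 0], [0, 0, -1, 0], [0, 0, -1, 0], [0, 0, -1, 0]], grip=60)

```text
time_s: 51.7
tcp_pos: [0.641, 0.0216, 0.3419]
ee_rot: [[1.0, 0.028, 0.001], [0.028, -1.0, 0.0], [0.001, -0.0, -1.0]]
wrist_force: [0.4, 0.2, 0.2]
gripper_width: 0.69
gripper_force: 0.0
```

Call:
jog_arm(increments=[[-0.5, 0, -1, 0], [-1, 0, -1, 0], [-1, 0, -0.5, 0], [-1, 0, 0, 0], [-0.5, 0.5, 0, 0], [0, 0.5, 0, 0], [0, 0, 0, 0]])

```text
time_s: 52.4
tcp_pos: [0.5619, -0.0018, 0.3905]
ee_rot: [[1.0, 0.027, 0.001], [0.027, -1.0, -0.0], [0.001, 0.0, -1.0]]
wrist_force: [0.6, -1.1, -0.2]
gripper_width: 0.694
gripper_force: 0.0
```

```bash
python3 - <<'E'
from h import *
s=sense(); print(s['time_s'],s['tcp_pos'])
for c in ('wrist','top','side'):
  C,im=shot(c,f'pics/{c}22.png')
  print(c,'tub',rect(C,'tub',c,.13),'scoop',rect(C,'scoop',c,.02))
  spots(c,'tub','foot0_mid','foot1_mid','foot2_mid','foot3_mid','scoop','trough','mug','polish','driver','sanding_block','pedal_a')
E
```

```text
52.4 [ 0.5619 -0.0018  0.3905]
wrist tub [(0.84, array([ 0.5774, -0.143 ]), array([0.1389, 0.1401]), 2.57)] scoop [(0.63, array([0.6344, 0.0227]), array([0.1123, 0.105 ]), 1.52)]
tub [([0.5973, -0.1544, 0.0758], 0.89)]
foot0_mid [([0.5522, -0.167, 0.1062], 0.97), ([0.5378, -0.1326, 0.1133], 0.7)]
foot1_mid [([0.5349, -0.1312, 0.1099], 0.62)]
foot2_mid [([0.5662, -0.2019, 0.1015], 0.73)]
foot3_mid [([0.5847, -0.1475, 0.0984], 0.6)]
scoop [([0.6365, 0.015, 0.0031], 0.77)]
trough [([0.613, 0.1772, 0.0057], 0.72), ([0.5942, -0.1484, 0.0746], 0.53)]
mug []
polish []
driver []
sanding_block [([0.387, 0.0005, 0.0363], 0.84), ([0.6362, 0.0178, 0.0027], 0.41), ([0.5507, -0.17, 0.1057], 0.38)]
pedal_a []
top tub [(0.94, array([ 0.5728, -0.1599]), array([0.157 , 0.1394]), 0.2), (0.75, array([ 0.4905, -0.1402]), array([0.1487, 0.0655]), 66.82)] scoop [(0.83, array([0.3745, 0.51  ]), array([0.1019, 0.1439]), 2.03), (0.7, array([ 0.3837, -0.0006]), array([0.0878, 0.0503]), 1.59), (0.43, array([ 0.5905, -0.0216]), array([0.0033, 0.0032]), 1.57)]
tub [([0.5915, -0.1722, 0.0716], 0.77)]
foot0_mid []

[... 983 characters left out ...]
 [([0.5275, -0.1418, 0.1173], 0.47)]
foot2_mid [([0.6366, 0.0302, 0.0155], 0.33)]
foot3_mid [([0.5774, -0.1591, 0.1014], 0.68)]
scoop [([0.3769, 0.5093, 0.0035], 0.71), ([0.6383, 0.0301, 0.0086], 0.64), ([0.5329, -0.2184, 0.0329], 0.19)]
trough [([0.5288, 0.1608, 0.0121], 0.85), ([0.6367, 0.0278, 0.0115], 0.56), ([0.5412, -0.1823, 0.1037], 0.53)]
mug [([0.3413, 0.2051, 0.0548], 0.72)]
polish [([0.5309, 0.1575, 0.0087], 0.69), ([0.3092, -0.2023, 0.0722], 0.64)]
driver [([0.7919, -0.034, 0.0202], 0.51)]
sanding_block [([0.386, -0.0153, 0.0353], 0.79), ([0.5769, -0.1608, 0.0987], 0.31)]
pedal_a [([0.6347, 0.0303, 0.014], 0.72), ([0.6982, -0.3745, 0.036], 0.67), ([0.7365, 0.3275, 0.0222], 0.62)]
```

```bash
python3 - <<'E'
from h import *
C=cam('wrist'); im=cv2.imread('pics/wrist22.png')
def prof(xs,ys):
  X=np.stack(np.meshgrid(xs,ys,indexing='ij')+[np.full((len(xs),len(ys)),.131)] if False else [*np.meshgrid(xs,ys,indexing='ij'),np.full((len(xs),len(ys)),.131)],-1)
  m=proj(C,X).astype(np.float32); return cv2.remap(im,m[...,0],m[...,1],cv2.INTER_LINEAR).astype(float)
g=prof(np.arange(.485,.525,.002),np.linspace(-.13,-.11,10)).mean(1); print('front',[(round(.485+.002*i,3),v.astype(int).tolist()) for i,v in enumerate(g)])
g=prof(np.arange(.63,.67,.002),np.linspace(-.13,-.11,10)).mean(1); print('back',[(round(.63+.002*i,3),v.astype(int).tolist()) for i,v in enumerate(g)])
g=prof(np.linspace(.57,.60,10),np.arange(-.11,-.07,.002)).mean(0); print('left',[(round(-.11+.002*i,3),v.astype(int).tolist()) for i,v in enumerate(g)])
E
```

```text
front [(0.485, [53, 72, 83]), (0.487, [53, 73, 83]), (0.489, [55, 75, 85]), (0.491, [57, 75, 85]), (0.493, [56, 74, 84]), (0.495, [53, 72, 82]), (0.497, [52, 71, 82]), (0.499, [51, 75, 88]), (0.501, [51, 73, 85]), (0.503, [51, 70, 80]), (0.505, [43, 61, 71]), (0.507, [41, 56, 64]), (0.509, [39, 51, 57]), (0.511, [40, 47, 52]), (0.513, [38, 42, 44]), (0.515, [39, 38, 38]), (0.517, [38, 37, 37]), (0.519, [38, 37, 37]), (0.521, [39, 37, 37]), (0.523, [39, 37, 37]), (0.525, [38, 38, 37])]
back [(0.63, [143, 149, 156]), (0.632, [143, 149, 156]), (0.634, [142, 148, 156]), (0.636, [142, 149, 156]), (0.638, [127, 132, 138]), (0.64, [112, 117, 122]), (0.642, [142, 148, 155]), (0.644, [145, 152, 159]), (0.646, [226, 237, 241]), (0.648, [230, 240, 244]), (0.65, [219, 232, 238]), (0.652, [153, 194, 222]), (0.654, [119, 198, 237]), (0.656, [123, 204, 240]), (0.658, [122, 202, 239]), (0.66, [126, 209, 242]), (0.662, [125, 207, 241]), (0.664, [124, 206, 241]), (0.666, [121, 201, 238]), (0.668, [114, 189, 233]), (0.67, [116, 192, 235])]
left [(-0.11, [131, 136, 144]), (-0.108, [145, 151, 159]), (-0.106, [145, 151, 159]), (-0.104, [145, 152, 159]), (-0.102, [145, 152, 159]), (-0.1, [145, 152, 159]), (-0.098, [146, 152, 160]), (-0.096, [143, 149, 156]), (-0.094, [108, 113, 118]), (-0.092, [105, 109, 114]), (-0.09, [90, 94, 98]), (-0.088, [62, 62, 66]), (-0.086, [62, 63, 66]), (-0.084, [62, 63, 66]), (-0.082, [62, 63, 66]), (-0.08, [61, 62, 65]), (-0.078, [61, 62, 65]), (-0.076, [61, 62, 65]), (-0.074, [61, 62, 66]), (-0.072, [110, 120, 127])]
```

```bash
python3 -c "
from station import r
print(r.finish_job())"
```

```text
the job is handed in; nothing more can be done
None
```

The job is handed in at about 53 s of the 72 s: the tub sits centred on the pan to within about 2 mm with all four feet in it, and the scoop lies flat on the bench. While gathering the feet, the sideways force on the trough briefly reached about 10 N with the scoop pressing down on it; the camera check around 8 N showed no movement I could make out, and I did not repeat it after that peak.

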